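Rack the turned drum-end discs

TASK

Put the turned drum-end discs away in the drying rack: slide the loose thick disc into the rack's middle slot and the loose thin disc into its top slot, and push in the disc that is sticking out of the lowest slot, so that all three lie flat and fully home, in line above one another. Leave the other things on the bench where they lie.

Things in the scene. Friction and masses are not known exactly. Their poses are not given: they have to be found in the camera images.
- rack: wooden disc rack fixed to the bench, 84 (x) x 104 (y) x 96 mm high, origin at the centre of its underside, x from its open front to its back, z up. Two cheeks (x -35 to 35 mm, inner faces 72 mm apart) carry pairs of ledges 4 mm thick, 16 mm deep, tops at 36, 58, 79, 96 mm (last: a cap); they make three slots. The 40 mm channel between left and right ledges is open in front, above and behind
- slot_low (a point): lowest slot: the point on the level of its ledge tops (36 mm above the bench) above which a disc's centre lies when fully home; axes as the rack's. 18 mm clear height. In every slot a disc slides in along +x; two posts at the back (front faces at x = 25 mm, |y| 20 to 36 mm) stop it there. The channel (|y| < 20 mm) is free for fingers down to the 14 mm base
- slot_mid (a point): middle slot, the same point at 58 mm above the bench; 17 mm clear height; for the thick disc
- slot_top (a point): top slot, the same point at 79 mm above the bench; 13 mm clear height; for the thin disc
- disc_thick: loose plain wooden disc, 64 mm across, 10 mm thick, about 30 g, lying flat on one of two wood rounds (42 mm across, 22 mm high, so its rim overhangs by about 11 mm); origin at the centre of its underside, z its axis
- disc_thick_center (a point): centre of the thick disc, 5 mm above its underside
- disc_thin: loose plain wooden disc, 64 mm across, 6 mm thick, about 18 g, lying flat on the other wood round; origin at the centre of its underside, z its axis
- disc_thin_center (a point): centre of the thin disc, 3 mm above its underside
- disc_low: wooden disc, 64 mm across, 6 mm thick, lying in the lowest slot and sticking 12 to 24 mm out of its home towards the front; slides on its ledges with light friction; origin at the centre of its underside
- disc_low_center (a point): centre of the disc in the lowest slot, 3 mm above its underside
- stump_a: wood round fixed to the bench, 42 mm across, 22 mm high, one of the discs lies on it; origin at the centre of its underside
- stump_b: the other wood round, the same size, with the other disc on it; origin at the centre of its underside
- gouge: carving gouge lying flat: wooden handle 120 mm long and 26 mm thick, steel blade 125 mm; origin at the ferrule, on the bench; blade points to its +x. A bystander
- mallet: wooden mallet lying flat, head 110 x 60 mm (its +x end), 60 mm high, handle 200 mm; origin near the middle, on the bench. A bystander
- sanding_block: cork block 90 x 50 x 28 mm, origin at the centre of its underside. A bystander
- turned_cup: small wooden cup 56 mm across, 55 mm high, origin at the centre of its underside. A bystander
- sanding_stick: flat plywood stick 130 x 18 x 10 mm, origin at the centre of its underside. A bystander
- scraper: flat steel cabinet scraper 100 x 30 x 6 mm, origin at the centre of its underside. A bystander
- wax_tin: round metal jar 70 mm across, 50 mm high, origin at the centre of its underside. A bystander
Things that resemble listed ones, but are neither listed nor needed, are in the scene too. Leave any yellow look-alike of the disc_low alone.

How it is judged:
At the end, for the whole second after the job is handed in: The disc that stuck out is home in the lowest slot, the thick disc in the middle slot and the thin disc in the top slot: each centre within 6 mm of home front to back, 8 mm sideways and 3.5 mm in height, lying within 0.1 rad of level (either face up), and at rest (x of disc_low_center in the frame of slot_low between -0.006 and 0.006 m and y of disc_low_center in the frame of slot_low between -0.008 and 0.008 m and z of disc_low_center in the frame of slot_low between -0.0005 and 0.0065 m and angle between the z axis of each of disc_low, disc_thick, disc_thin and the z axis of rack, either way round below 0.1 rad and linear speed of each of disc_low, disc_thick, disc_thin below 0.02 m/s and x of disc_thick_center in the frame of slot_mid between -0.006 and 0.006 m and y of disc_thick_center in the frame of slot_mid between -0.008 and 0.008 m and z of disc_thick_center in the frame of slot_mid between 0.0015 and 0.0085 m and x of disc_thin_center in the frame of slot_top between -0.006 and 0.006 m and y of disc_thin_center in the frame of slot_top between -0.008 and 0.008 m and z of disc_thin_center in the frame of slot_top between -0.0005 and 0.0065 m); the robot touches nothing.
It fails at once if a bystander (gouge, mallet, sanding block, cup, stick, scraper or jar) is moved by more than 40 mm (distance of any of gouge, mallet, sanding_block, turned_cup, sanding_stick, scraper, wax_tin from where it was at the start of the episode above 0.04 m).
It also fails if it takes over 67 s, if anything falls off the work surface, if the arm or the gripper's body presses on something with over 40 N, if the wrist force passes 120 N, or if a joint passes its speed limit or range.

ROBOT

A 6-joint arm with a two-finger parallel gripper is mounted at the origin on the work surface. World frame = base frame: x ahead of the robot, y to its left, z up, the work surface at z = 0. Lengths are in m, angles in rad, forces in N, time in s.
With the tool pointing down it reaches from about 0.375 to 0.9 m from the base axis. Payload 3.1 kg.
Tool frame: the origin (TCP) lies midway between the tips of the shut fingers; the grasp point (between the pads) lies 19 mm behind it (manip.hold_point_z is the distance from the TCP to the grasp point, in m); z points along the fingers, y is the direction in which the jaws open and shut (so a half turn about z gives the same grasp; the last joint's range is limited). The gripper opens to 85 mm and grips with 20 to 120 N. Pads are 22 mm wide; open, the fingers measure 114 mm over their backs; the gripper's body (76 mm by 85 mm) begins 54 mm behind the grasp point. The pads swing forward as they close: fully open they stand 13 mm farther back than shut.
Start: joints at [1.022, 0.527, 1.433, -0, 1.181, -0.178], TCP at [0.226, 0.583, 0.231] pointing down, gripper open.
Joint ranges: [-3.08, 3.08], [-0.75, 2.2], [0.22, 2.44], [-1.43, 4.57], [0, 2.65], [-2.85, 2.85]. Speed limits (rad/s): [2.79, 2.79, 3.14, 3.14, 3.14, 3.14].

INTERFACE

Orientations are given as a unit quaternion [x, y, z, w].
In Python, from station import manip gives the robot as it stands.
- The arm moves only by the tool drive_tool, never from a script. Its argument "motion" is one flat list of numbers, 7 for each row, row after row: the shift along the tool's x, y, z in mm, then the turn, a rotation vector about the tool's x, y, z in degrees, then the finger opening in mm, from 0 to 85.4. A call has 1 to 8 rows; each row is the pose to reach, as a shift and turn from the pose measured when the call began, along the tool's axes at that moment; what a row does not reach only later rows make up. A row lasts 1/8 s, in which the tool goes at most 62.5 mm and 10.7 degrees, less where a joint would pass 70% of its speed; a pose out of reach is approached as far as the arm can. A call with a gripper value outside its range is refused whole. The fingers move at their own pace and stop on an object; "force" is the grip in N (left out, the last holds). Time passes only in rows, so rows that repeat a pose let the fingers close. It gives the time, the measured TCP pose, the force and the opening at its end, in the units of the state.
- manip.sense(): the state, without advancing time (a new reading comes with each control period).
- manip.snapshot(name): name is "scene" or "top" or "wrist"; returns a dict with "color" (384x512x3 uint8, red, green, blue), "fx", "fy", "cx", "cy" (pixels), "view" (4x4, takes a point from world to camera coordinates). Camera axes: x right, y up, looking along -z (the intrinsics and any distortion apply to the point x, -y, -z); pixel columns grow to the right and rows downward; lengths in m; the calibration is good to about 2 mm. A picture is of the moment at which its call begins. There is no depth.
- manip.sign_off(): hands the job in, once; it reports no verdict.
The state is a dict: "t": time; "q": joint angles; "qd": joint speeds; "tau": joint torques, N m; "tcp_pos": TCP position; "tool_rot": TCP orientation; "force": force on the tool from outside, world axes, zero at the start; "ft_torque": the same for the moment, N m; "finger_gap": opening from 0.0 (shut) to 1.0 (fully open).
Only numpy, scipy, OpenCV 4.12 (cv2) and the standard library are available. Lean on these libraries where they do the work, as an engineer would, in place of code of your own. Each camera call takes 0.05 s, during which the arm holds its last target.

## Working session

There is one attempt and no reset: what is moved stays moved. The work goes in short steps, Python scripts to look and compute and a tool call to move; the robot and the scene stay as the last step left them, time stands still between calls to the robot, and variables do not carry over. Pictures are saved under pics/ and viewed, and the job is handed in when it is done.

Besides the shell and the picture viewer there is one more tool, called after ">>>" as a command line: name --argument value ..., lists and objects as JSON in quotes. drive_tool: Moves the arm, as the interface text tells. Its arguments: {"type":"object","properties":{"motion":{"type":"array","items":{"type":"number"}},"force":{"type":"number"}},"required":["motion"]}

```bash
ls; mkdir -p pics; python3 - <<'E'
from station import manip
import cv2
print(manip.sense())
for n in ["scene","top","wrist"]:
    s=manip.snapshot(n)
    cv2.imwrite(f"pics/{n}0.png",s["color"][:,:,::-1])
    print(n,s["fx"],s["fy"],s["cx"],s["cy"],s["view"],[k for k in s])
E
```

```text
pics
{'t': 0.0, 'q': array([ 1.02146288e+00,  5.28468251e-01,  1.43390470e+00,  1.86250088e-05,
        1.18140965e+00, -1.78514992e-01]), 'qd': array([ 0.00064837, -0.00062162,  0.00081369,  0.00211535, -0.00082427,
       -0.00089125]), 'tau': array([-3.29338018e-04, -4.42357600e+01, -1.78020197e+01, -2.48314154e-04,
        8.41474277e-03, -7.00795070e-06]), 'tcp_pos': array([0.2260812 , 0.58190505, 0.23033159]), 'tool_rot': array([ 1.84352135e-01,  9.82859650e-01, -1.02019483e-03, -3.97796735e-04]), 'force': array([-0.22062556,  0.71014012,  1.07186862]), 'ft_torque': array([ 0.02843279, -0.03007468, -0.04923867]), 'finger_gap': 1.0002977349407582}
scene 365.23623070490385 365.23623070490385 255.1813347167107 187.09349316199453 [[ 0.45741301  0.88904071  0.01949259 -0.26970897]
 [-0.64263571  0.31532723  0.69827508  0.28497592]
 [ 0.61464842 -0.33192673  0.71556408 -1.27300192]
 [ 0.          0.          0.          1.        ]] ['color', 'fx', 'fy', 'cx', 'cy', 'view']
top 387.4583153345183 387.4583153345183 251.6593579615031 197.72397099678105 [[-0.00965606 -0.99994677  0.00363537  0.01220344]
 [ 0.99177166 -0.00911288  0.12769466 -0.58519116]
 [-0.12765473  0.00483849  0.99180687 -1.12106117]
 [ 0.          0.          0.          1.        ]] ['color', 'fx', 'fy', 'cx', 'cy', 'view']
wrist 290.8582743014019 290.8582743014019 253.6464056484705 193.58958216193312 [[ 0.36147838  0.9323784  -0.0019763  -0.62388391]
 [-0.89859999  0.34781572 -0.2674739   0.03487542]
 [-0.24869949  0.09846194  0.96356308 -0.37879898]
 [ 0.          0.          0.          1.        ]] ['color', 'fx', 'fy', 'cx', 'cy', 'view']
```

View pics/scene0.png

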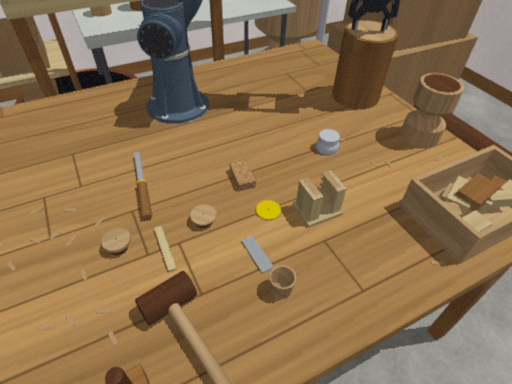

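View pics/top0.png

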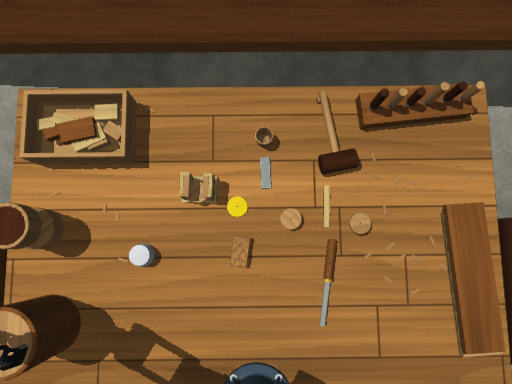

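View pics/wrist0.png

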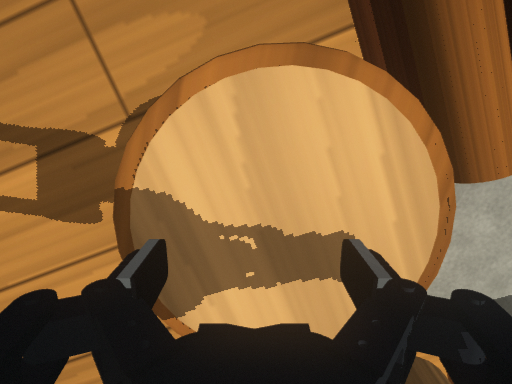

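```bash
cat > h.py <<'E'
import numpy as np, cv2
from station import manip
from scipy.spatial.transform import Rotation as R
def proj(s,P):
    P=np.atleast_2d(P); V=s["view"]; c=P@V[:3,:3].T+V[:3,3]
    return np.c_[s["fx"]*c[:,0]/-c[:,2]+s["cx"], s["fy"]*-c[:,1]/-c[:,2]+s["cy"]]
def ray(s,u,v,z):
    V=s["view"];d=np.array([(u-s["cx"])/s["fx"],-(v-s["cy"])/s["fy"],-1.0])
    Rm=V[:3,:3];o=-Rm.T@V[:3,3];d=Rm.T@d
    return o+d*(z-o[2])/d[2]
def crop(s,name,u0,v0,u1,v1,k):
    im=s["color"][v0:v1,u0:u1,::-1]
    cv2.imwrite(f"pics/{name}.png",cv2.resize(im,None,fx=k,fy=k,interpolation=cv2.INTER_CUBIC))
E
python3 - <<'E'
from h import *
s=manip.snapshot("top");crop(s,"topc",165,160,265,235,8)
crop(s,"topd",270,195,380,245,7)
print([ray(s,*p)for p in [(198,188,.096),(291,218,.03),(360,223,.03)]])
s=manip.snapshot("scene");crop(s,"scc",240,165,350,230,7)
crop(s,"scd",90,195,230,260,5)
E
```

```text
[array([0.60705102, 0.15939476, 0.096     ]), array([ 0.52402843, -0.11040586,  0.03      ]), array([ 0.50713597, -0.31628121,  0.03      ])]
```

View pics/topc.png

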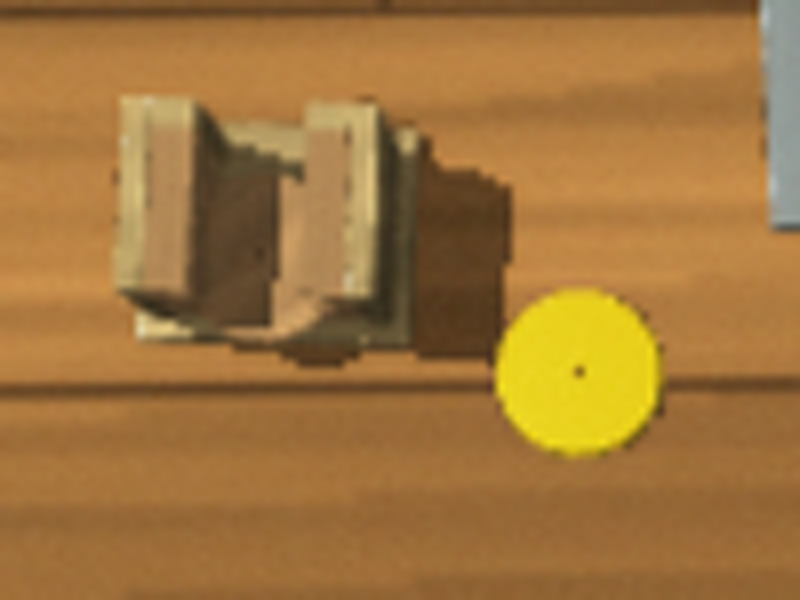

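View pics/topd.png

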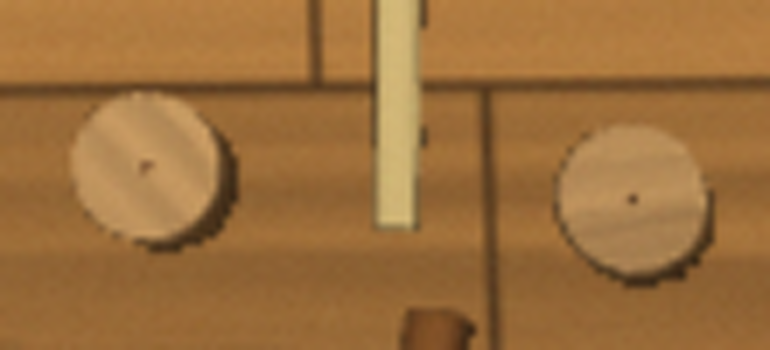

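View pics/scc.png

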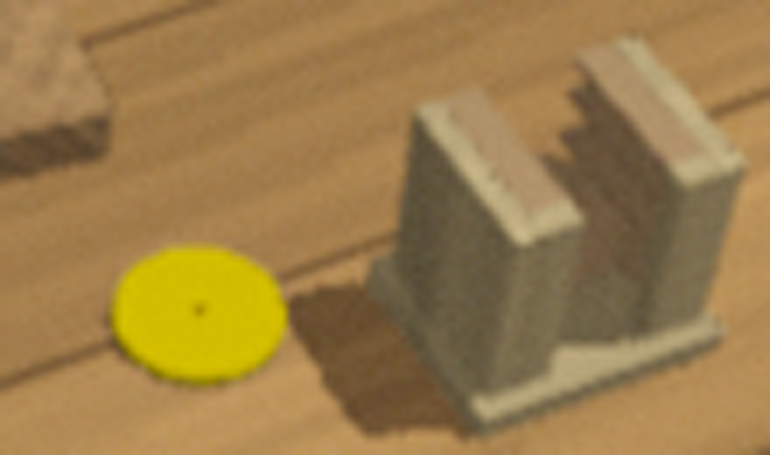

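View pics/scd.png

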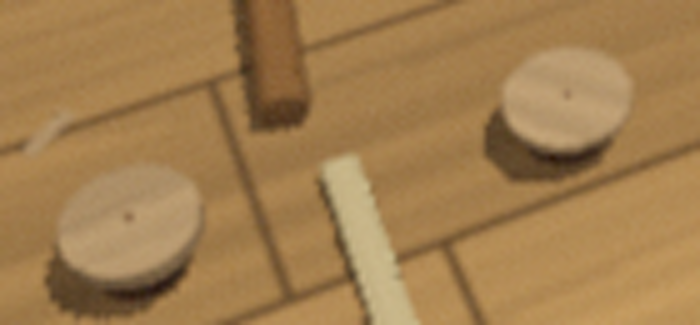

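```bash
cat >> h.py <<'E'
def goal(p,jaw_deg,flip=0,tilt=None):
    """tool-down pose with jaw (tool y) along world angle; prints shift mm & rotvec deg in tool axes"""
    st=manip.sense(); R0=R.from_quat(st["tool_rot"])
    a=np.radians(jaw_deg+180*flip); y=np.array([np.cos(a),np.sin(a),0]); z=np.array([0,0,-1.]); x=np.cross(y,z)
    R1=R.from_matrix(np.c_[x,y,z])
    if tilt is not None: R1=R1*R.from_rotvec(tilt,degrees=True)
    d=R0.inv().apply(np.array(p)-st["tcp_pos"])*1e3
    rv=(R0.inv()*R1).as_rotvec(degrees=True)
    print("shift",d.round(1),"rot",rv.round(2))
    return d,rv
def state():
    st=manip.sense(); r=R.from_quat(st["tool_rot"]).as_matrix()
    print("t",st["t"],"tcp",(st["tcp_pos"]*1e3).round(1),"jaw",np.degrees(np.arctan2(r[1,1],r[0,1])).round(2),"z",r[:,2].round(3),"F",st["force"].round(1),"gap",round(float(st["finger_gap"])*85.4,1),"q",st["q"].round(2))
    return st
E
python3 - <<'E'
from h import *
state()
s=manip.snapshot("wrist");V=s["view"];o=-V[:3,:3].T@V[:3,3];st=manip.sense()
Rt=R.from_quat(st["tool_rot"])
print("cam in tool",Rt.inv().apply(o-st["tcp_pos"]), "look",Rt.inv().apply(-V[2,:3]))
goal([0.42,0.14,0.25],10)
E
```

```text
t 0.25 tcp [226.2 582.2 230.8] jaw 68.76 z [-0.001 -0.001 -1.   ] F [ 0.1 -0.1 -0.5] gap 85.7 q [ 1.02  0.53  1.43 -0.    1.18 -0.18]
cam in tool [ 6.82112144e-02 -1.30038574e-04 -1.42516640e-01] look [-2.67792102e-01 -3.32839464e-05  9.63476720e-01]
shift [-340.8 -342.1  -18.8] rot [-4.000e-02  1.000e-02  5.875e+01]
```

>>> drive_tool --motion '[-45, -45, -2, 0, 0, 8, 85, -90, -90, -5, 0, 0, 16, 85, -135, -135, -8, 0, 0, 24, 85, -180, -180, -10, 0, 0, 32, 85, -225, -225, -13, 0, 0, 40, 85, -270, -270, -16, 0, 0, 48, 85, -310, -310, -18, 0, 0, 58.7, 85, -340, -342, -18, 0, 0, 58.7, 85]'

```text
t: 1.3
tcp_pos: [0.4205, 0.1381, 0.2497]
tool_rot: [0.643, 0.765, 0.0, 0.001]
force: [-0.3, 0.2, 0.3]
finger_gap: 0.998
```

```bash
python3 - <<'E'
from h import *
state()
s=manip.snapshot("wrist");cv2.imwrite("pics/w1.png",s["color"][:,:,::-1])
E
```

```text
t 1.3 tcp [420.5 138.1 249.7] jaw 9.89 z [ 0.001 -0.001 -1.   ] F [-0.3  0.2  0.3] gap 85.2 q [ 0.06  0.25  1.85 -0.    1.04 -0.11]
```

View pics/w1.png

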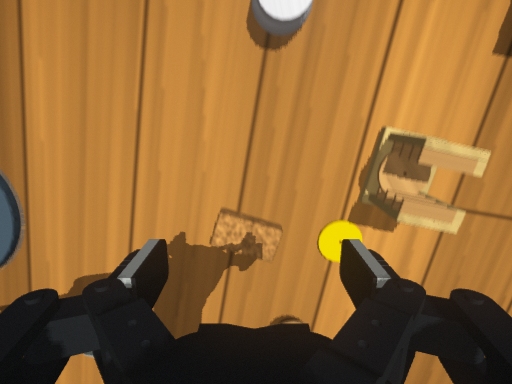

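>>> drive_tool --motion '[0, 50, 20, 0, 0, 0, 85, 0, 100, 40, 0, 0, 0, 85, 0, 120, 40, 0, 0, 0, 85, 0, 120, 40, 0, 0, 0, 85]'

```text
t: 1.85
tcp_pos: [0.5425, 0.1549, 0.2095]
tool_rot: [0.644, 0.765, -0.0, 0.003]
force: [0.2, -0.0, -0.3]
finger_gap: 0.993
```

```bash
python3 - <<'E'
from h import *
state()
s=manip.snapshot("wrist");cv2.imwrite("pics/w2.png",s["color"][:,:,::-1]);crop(s,"w2c",225,60,395,230,4)
import pickle;pickle.dump(s,open("w2.pkl","wb"))
s=manip.snapshot("top");pickle.dump(s,open("t2.pkl","wb"))
s=manip.snapshot("scene");pickle.dump(s,open("s2.pkl","wb"))
E
```

```text
t 1.85 tcp [542.5 154.9 209.5] jaw 9.83 z [ 0.004 -0.004 -1.   ] F [ 0.2 -0.  -0.3] gap 84.8 q [ 0.08  0.47  1.61 -0.01  1.05 -0.09]
```

View pics/w2.png

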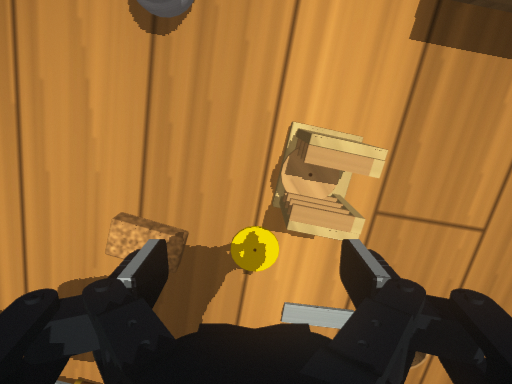

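View pics/w2c.png

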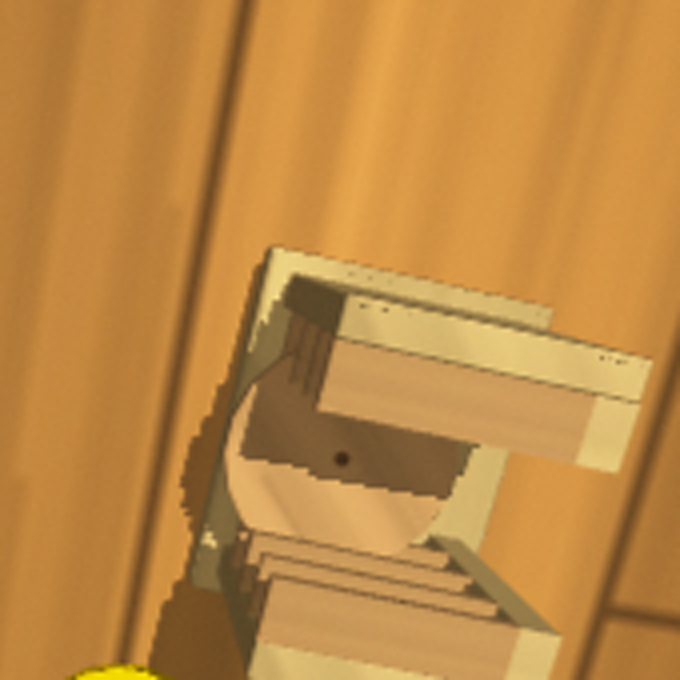

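```bash
cat > fit.py <<'E'
from h import *
import pickle
from scipy.optimize import least_squares
w=pickle.load(open("w2.pkl","rb"));t=pickle.load(open("t2.pkl","rb"));sc=pickle.load(open("s2.pkl","rb"))
W=[((318,410),(-35,20,96)),((617,471),(35,20,96)),((277,577),(-35,-20,96)),((558,633),(35,-20,96)),((272,248),(-42,52,14)),((550,305),(42,52,14))]
W=[((225+a/4-.5,60+b/4-.5),p) for (a,b),p in W]
def world(x,p):
    c,s=np.cos(x[2]),np.sin(x[2]);p=np.array(p)/1e3
    return np.array([x[0]+c*p[0]-s*p[1],x[1]+s*p[0]+c*p[1],p[2]])
f=lambda x:np.concatenate([proj(w,world(x,p))[0]-np.array(u) for u,p in W])
r=least_squares(f,[.6,.16,0]);x=r.x
print("rack",x[:2]*1e3,np.degrees(x[2]),r.fun.reshape(-1,2).round(1).tolist())
d=ray(w,225+342/4-.5,60+459/4-.5,.042)
c,s=np.cos(x[2]),np.sin(x[2]);e=d[:2]-x[:2];print("disc low",d,"in rack",c*e[0]+s*e[1],-s*e[0]+c*e[1])
for nm,S,(u0,v0,k,u1,v1) in [("top",t,(165,160,8,265,235)),("sc",sc,(240,165,7,350,230))]:
    im=cv2.resize(S["color"][v0:v1,u0:u1,::-1],None,fx=k,fy=k,interpolation=cv2.INTER_CUBIC)
    for p in [(-42,52,0),(-42,-52,0),(42,-52,0),(42,52,0),(-35,20,96),(-35,-20,96),(35,20,96),(35,-20,96)]:
        u=proj(S,world(x,p))[0]; cv2.circle(im,(int((u[0]+.5-u0)*k),int((u[1]+.5-v0)*k)),4,(0,0,255),-1)
    cv2.imwrite(f"pics/fit_{nm}.png",im)
E
python3 fit.py
```

```text
rack [615.92704495 166.42990819] -1.6167626219445634 [[-0.7, -0.1], [-0.1, -0.0], [-1.1, 0.2], [1.2, 0.4], [-0.5, -0.6], [1.4, 0.2]]
disc low [0.60255953 0.1680718  0.042     ] in rack -0.013408514720024632 0.0012640846628305916
```

```bash
python3 -c "
import cv2,numpy as np
a=cv2.imread('pics/fit_top.png');b=cv2.imread('pics/fit_sc.png')
a=a[:450,:450];b=b[:450,330:]
cv2.imwrite('pics/fit_both.png',np.hstack([cv2.resize(a,(400,400)),cv2.resize(b,(400,400))]))"
```

```text
(no output)
```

View pics/fit_both.png

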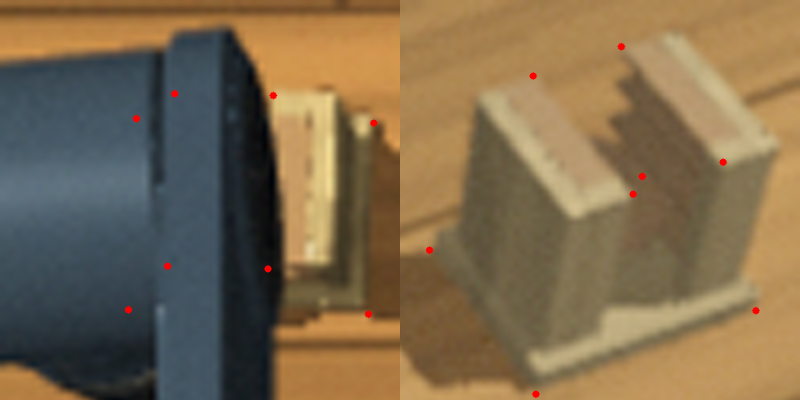

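```bash
cat >> fit.py <<'E'
T=[((137,342),(-42,52,0)),((411,348),(-42,-52,0)),((418,128),(42,-52,0)),((192,292),(-35,20,96)),((195,97),(35,20,96)),((306,103),(35,-20,96))]
T=[((165+a/8-.5,160+b/8-.5),p) for (a,b),p in T]
k=7
S=[((485,435),(42,-52,0)),((720,340),(42,52,0)),((548,232),(35,-20,96)),((690,182),(35,20,96)),((590,60),(-35,20,96)),((473,92),(-35,-20,96)),((372,265),(-42,-52,14))]
S=[((240+a/7-.5,165+b/7-.5),p) for (a,b),p in S]
for nm,cam,L in [("w",w,W),("t",t,T),("s",sc,S)]:
    g=lambda x:np.concatenate([proj(cam,world(x,p))[0]-np.array(u) for u,p in L])
    r=least_squares(g,[.6,.16,0],loss='soft_l1');print(nm,r.x[:2]*1e3,np.degrees(r.x[2]),r.fun.reshape(-1,2).round(1).tolist())
def g(x): return np.concatenate([np.concatenate([(proj(cam,world(x,p))[0]-np.array(u))*wt for u,p in L]) for cam,L,wt in [(w,W,1.),(t,T,2),(sc,S,2)]])
r=least_squares(g,[.6,.16,0],loss='soft_l1');print("all",r.x[:2]*1e3,np.degrees(r.x[2]))
E
python3 fit.py
```

```text
rack [615.92704495 166.42990819] -1.6167626219445634 [[-0.7, -0.1], [-0.1, -0.0], [-1.1, 0.2], [1.2, 0.4], [-0.5, -0.6], [1.4, 0.2]]
disc low [0.60255953 0.1680718  0.042     ] in rack -0.013408514720024632 0.0012640846628305916
w [616.05422681 166.46767806] -1.5987885646780104 [[-0.6, -0.1], [0.0, -0.0], [-0.9, 0.2], [1.4, 0.3], [-0.4, -0.6], [1.5, 0.2]]
t [618.73162627 167.23448815] -1.6389491333062212 [[0.6, -0.1], [0.2, -0.2], [0.1, 0.5], [-0.7, 0.0], [-0.1, 0.1], [-0.0, -0.3]]
s [617.32316906 166.02408478] -0.8146585873762018 [[-0.2, 1.8], [0.5, 1.5], [5.9, -1.5], [-0.3, 0.3], [-2.5, -0.6], [0.6, -0.4], [-0.7, -0.5]]
all [617.03198708 166.57992385] -1.1173358670399813
```

```bash
cat >> h.py <<'E'
RX,RY,RA=0.617,0.1665,np.radians(-1.4)
def rk(x,y,z): # rack mm -> world m
    c,s=np.cos(RA),np.sin(RA); return np.array([RX+(c*x-s*y)/1e3,RY+(s*x+c*y)/1e3,z/1e3])
E
python3 - <<'E'
from h import *
goal(rk(-100,0,130),-1.4);goal(rk(-100,0,33),-1.4)
s=manip.snapshot("top")
import pickle
print(ray(s,237,206,.006))
E
```

```text
shift [ 18.2 -20.2  80. ] rot [ 0.1   0.26 11.25]
shift [ 18.7 -20.3 177. ] rot [ 0.1   0.26 11.25]
[0.56418677 0.05168544 0.006     ]
```

>>> drive_tool --motion '[18, -20, 30, 0, 0, 6, 0, 18, -20, 60, 0, 0.2, 11.2, 0, 18, -20, 80, 0, 0.2, 11.2, 0, 18, -20, 110, 0, 0.2, 11.2, 0, 18, -20, 150, 0, 0.2, 11.2, 0, 18, -20, 177, 0, 0.2, 11.2, 0, 18, -20, 177, 0, 0.2, 11.2, 0]'

```text
t: 2.92
tcp_pos: [0.5154, 0.1681, 0.0321]
tool_rot: [0.715, 0.699, -0.001, -0.0]
force: [0.4, -0.8, 0.9]
finger_gap: -0.0
```

```bash
python3 - <<'E'
from h import *
state()
s=manip.snapshot("wrist");cv2.imwrite("pics/w3.png",s["color"][:,:,::-1])
s=manip.snapshot("scene");crop(s,"s3",230,120,370,230,5)
E
```

```text
t 2.925 tcp [515.4 168.1  32.1] jaw -1.34 z [-0.002 -0.001 -1.   ] F [ 0.4 -0.8  0.9] gap -0.0 q [ 0.11  0.73  1.78 -0.    0.63  0.13]
```

View pics/w3.png

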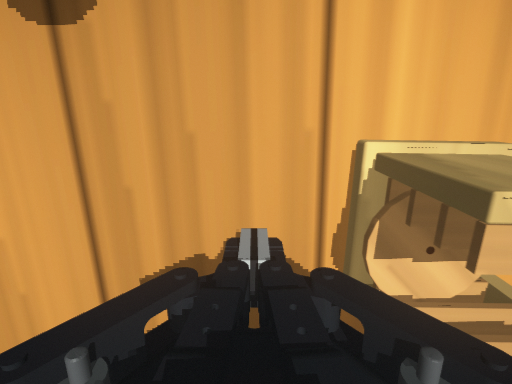

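View pics/s3.png

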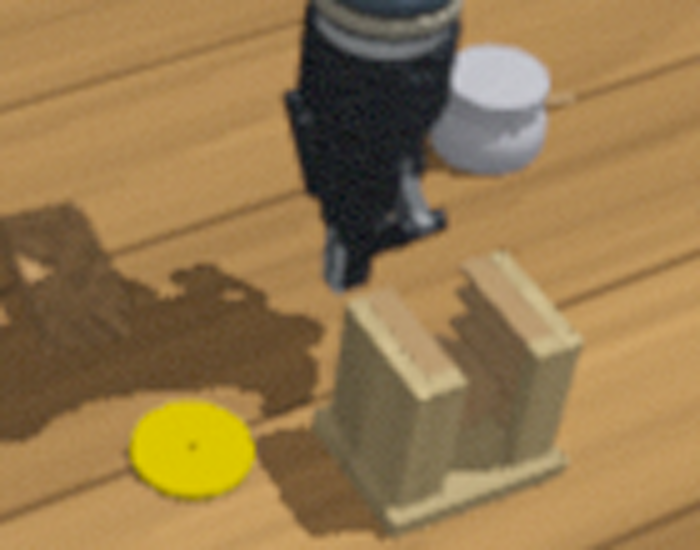

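>>> drive_tool --motion '[0, 20, 0, 0, 0, 0, 0, 0, 40, 0, 0, 0, 0, 0, 0, 48, 0, 0, 0, 0, 0, 0, 52, 0, 0, 0, 0, 0, 0, 52, 0, 0, 0, 0, 0]'

```text
t: 3.65
tcp_pos: [0.5692, 0.1672, 0.0347]
tool_rot: [0.715, 0.699, 0.001, 0.001]
force: [0.6, -0.3, 0.2]
finger_gap: -0.001
```

```bash
python3 - <<'E'
from h import *
state()
s=manip.snapshot("wrist");cv2.imwrite("pics/w4.png",s["color"][:,:,::-1])
E
```

```text
t 3.65 tcp [569.2 167.2  34.7] jaw -1.33 z [ 0.003 -0.001 -1.   ] F [ 0.6 -0.3  0.2] gap -0.1 q [ 0.1   0.76  1.65 -0.    0.73  0.12]
```

View pics/w4.png

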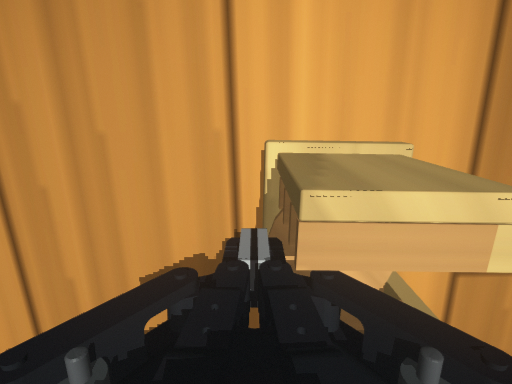

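>>> drive_tool --motion '[0, 1, 2, 0, 0, 0, 0, 0, 2, 2, 0, 0, 0, 0, 0, 3, 2, 0, 0, 0, 0]'

```text
t: 4.08
tcp_pos: [0.5693, 0.1671, 0.0333]
tool_rot: [0.715, 0.699, -0.001, -0.0]
force: [-6.2, -0.1, 9.9]
finger_gap: 0.0
```

>>> drive_tool --motion '[0, 1, 0.5, 0, 0, 0, 0, 0, 2, 0.5, 0, 0, 0, 0]'

```text
t: 4.32
tcp_pos: [0.5693, 0.1671, 0.0334]
tool_rot: [0.715, 0.699, -0.003, -0.002]
force: [-4.9, 0.6, 9.8]
finger_gap: -0.0
```

>>> drive_tool --motion '[0, 1, 0, 0, 0, 0, 0, 0, 2, 0, 0, 0, 0, 0]'

```text
t: 4.58
tcp_pos: [0.5693, 0.1671, 0.0336]
tool_rot: [0.715, 0.699, -0.004, -0.003]
force: [-3.8, 0.0, 7.2]
finger_gap: -0.001
```

```bash
python3 - <<'E'
from h import *
state()
s=manip.snapshot("wrist");crop(s,"w5",210,130,410,280,4)
s=manip.snapshot("scene");crop(s,"s5",270,120,370,230,5)
E
```

```text
t 4.575 tcp [569.3 167.1  33.6] jaw -1.28 z [-0.01  -0.002 -1.   ] F [-3.8  0.   7.2] gap -0.1 q [ 0.1   0.77  1.64 -0.    0.74  0.12]
```

View pics/w5.png

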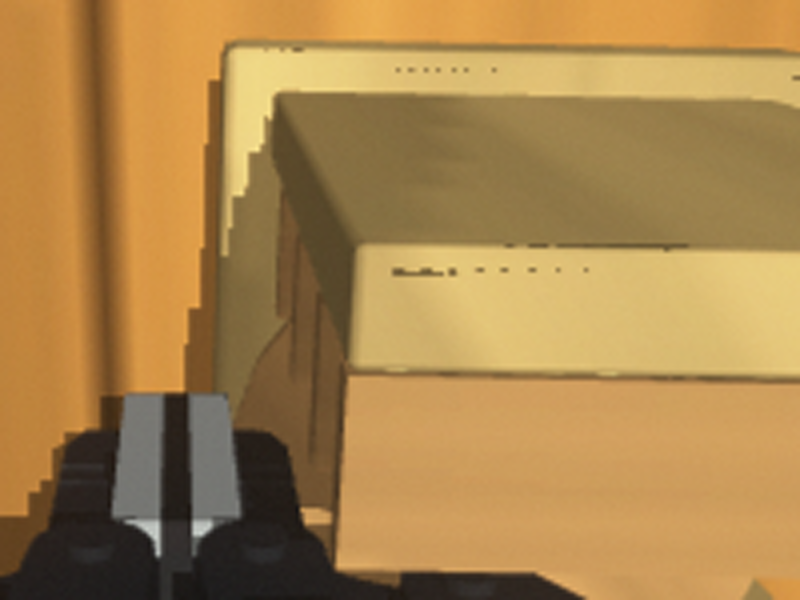

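View pics/s5.png

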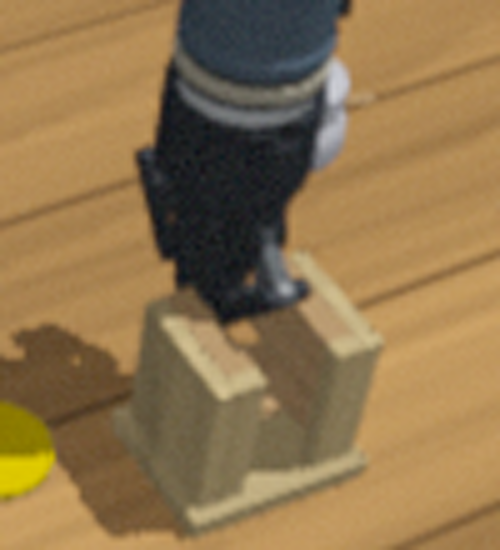

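>>> drive_tool --motion '[0, -15, -1, 0, 0, 0, 0, 0, -40, -15, 0, 0, 0, 0, 0, -60, -40, 0, 0, 0, 0, 0, -60, -40, 0, 0, 0, 0]'

```text
t: 5.18
tcp_pos: [0.5088, 0.1688, 0.0751]
tool_rot: [0.715, 0.699, -0.004, -0.003]
force: [0.0, 0.4, 0.2]
finger_gap: 0.0
```

```bash
python3 - <<'E'
from h import *
state()
for p in [(-110,0,80),(-90,0,34)]:
    d,r=goal(rk(*p),88.6,tilt=None)
    d,r=goal(rk(*p),88.6,tilt=[0,20,0]) 
    R0=R.from_quat(manip.sense()["tool_rot"]);print((R0*R.from_rotvec(r,degrees=True)).as_matrix()[:,2])
s=manip.snapshot("wrist");crop(s,"w6",250,100,450,250,4)
E
```

```text
t 5.175 tcp [508.8 168.8  75.1] jaw -1.24 z [-0.009 -0.002 -1.   ] F [0.  0.4 0.2] gap 0.0 q [ 0.11  0.65  1.77 -0.    0.73  0.13]
shift [ 0.3 -1.8 -4.8] rot [ -0.51  -0.32 -89.84]
shift [ 0.3 -1.8 -4.8] rot [ 15.16  15.39 -88.92]
[-0.34191805  0.0083563  -0.93969262]
shift [ 0.4 18.6 41. ] rot [ -0.51  -0.32 -89.84]
shift [ 0.4 18.6 41. ] rot [ 15.16  15.39 -88.92]
[-0.34191805  0.0083563  -0.93969262]
```

View pics/w6.png

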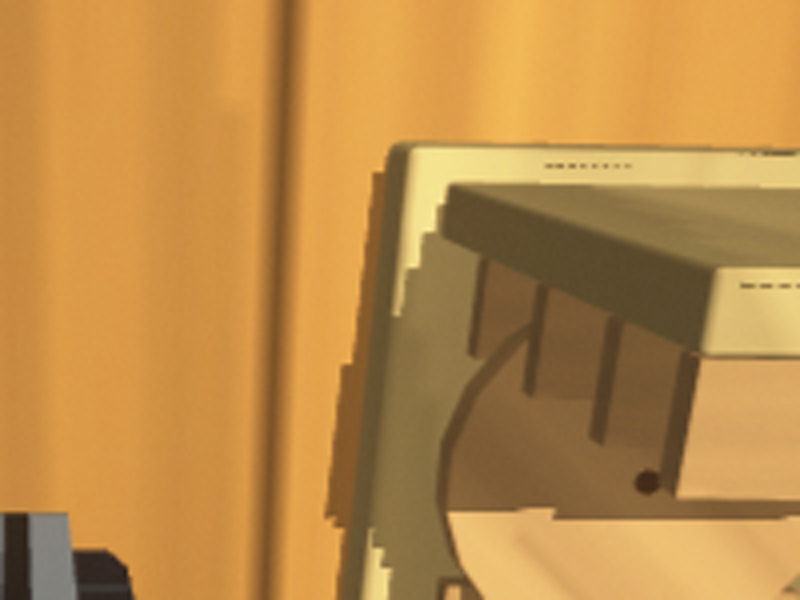

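```bash
python3 - <<'E'
from h import *
s=manip.snapshot("wrist");d=ray(s,250+647/4-.5,100+482/4-.5,.042);print(d)
c,q=np.cos(RA),np.sin(RA);e=d[:2]-[RX,RY];print(c*e[0]+q*e[1],-q*e[0]+c*e[1])
for p in [(-100,0,80),(-90,0,34)]:
    d,r=goal(rk(*p),88.6,tilt=[0,-20,0])
E
```

```text
[0.60991301 0.16843422 0.042     ]
-0.007132131694281961 0.0017604945641635742
shift [ 0.5  6.6 -6. ] rot [-16.15 -16.   -88.81]
shift [ 0.6 17.  40. ] rot [-16.15 -16.   -88.81]
```

>>> drive_tool --motion '[0, 0, -6, -2, -2, -11, 0, 0, 0, -6, -4, -4, -22, 0, 0, 0, -6, -6, -6, -33, 0, 0, 0, -6, -8, -8, -44, 0, 0, 0, -6, -10, -10, -55, 0, 0, 0, -6, -12, -12, -66, 0, 0, 0, -6, -14, -14, -77, 0, 0, 0, -6, -16.1, -16, -88.8, 0]'

```text
t: 6.28
tcp_pos: [0.5113, 0.1689, 0.0792]
tool_rot: [0.058, 0.985, -0.003, 0.165]
force: [-0.0, 0.0, 0.2]
finger_gap: -0.004
```

```bash
python3 - <<'E'
from h import *
state()
goal(rk(-85,0,50),88.6,tilt=[0,-20,0])
goal(rk(-85,0,35),88.6,tilt=[0,-20,0])
goal(rk(-45,0,35),88.6,tilt=[0,-20,0])
s=manip.snapshot("wrist");cv2.imwrite("pics/w7.png",s["color"][:,:,::-1])
E
```

```text
t 6.275 tcp [511.3 168.9  79.2] jaw 83.37 z [ 0.325 -0.025 -0.945] F [-0.   0.   0.2] gap -0.3 q [ 0.15  0.61  2.   -0.35  0.22 -0.97]
shift [-10.    1.7  34.4] rot [-0.99 -0.94 -5.2 ]
shift [-5.1  1.5 48.5] rot [-0.99 -0.94 -5.2 ]
shift [-42.7   5.1  61.6] rot [-0.99 -0.94 -5.2 ]
```

View pics/w7.png

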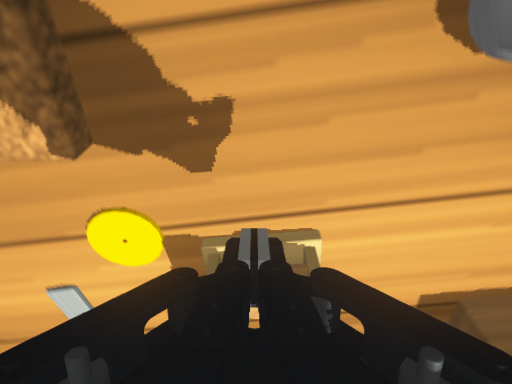

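>>> drive_tool --motion '[-7, 1, 25, -0.5, -0.5, -3, 0, -5, 1.5, 50, -1, -1, -5.2, 0, -12, 2, 53, -1, -1, -5.2, 0, -25, 3, 57, -1, -1, -5.2, 0, -35, 4, 61, -1, -1, -5.2, 0, -35, 4, 61, -1, -1, -5.2, 0]'

```text
t: 7.08
tcp_pos: [0.5644, 0.1667, 0.0317]
tool_rot: [0.012, 0.985, -0.002, 0.174]
force: [0.4, 0.0, 0.1]
finger_gap: 0.002
```

```bash
python3 - <<'E'
from h import *
state()
for x in (-45,-42): goal(rk(x,0,33),88.6,tilt=[0,-20,0])
s=manip.snapshot("wrist");crop(s,"w8",150,180,350,330,4)
E
```

```text
t 7.075 tcp [564.4 166.7  31.7] jaw 88.62 z [ 0.342 -0.009 -0.94 ] F [0.4 0.  0.1] gap 0.2 q [ 0.12  0.74  1.91 -0.33  0.16 -1.1 ]
shift [-7.6  1.1  1.4] rot [-0.02 -0.01  0.03]
shift [-10.4   1.1   2.4] rot [-0.02 -0.01  0.03]
```

View pics/w8.png

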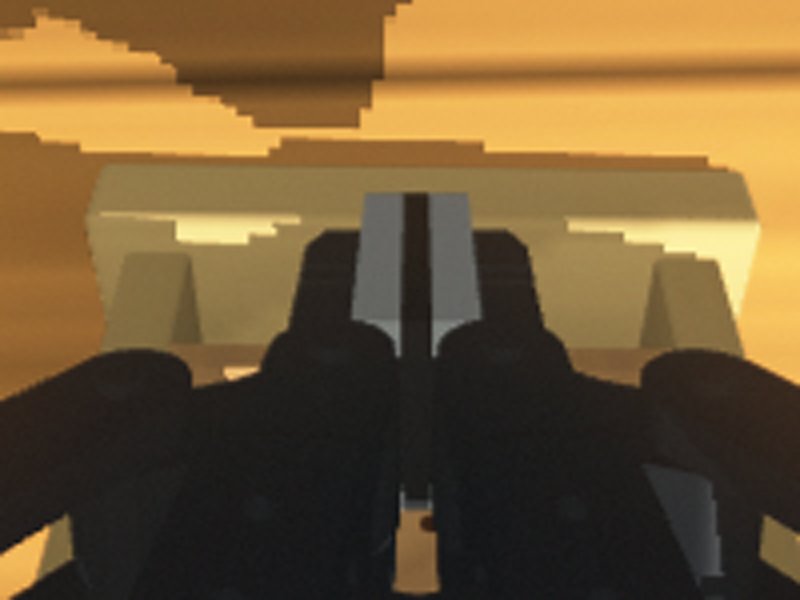

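>>> drive_tool --motion '[-4, 0.5, 1, 0, 0, 0, 0, -7.5, 1, 2, 0, 0, 0, 0, -9, 1, 2.5, 0, 0, 0, 0, -9, 1, 2.5, 0, 0, 0, 0]'

```text
t: 7.62
tcp_pos: [0.5727, 0.1675, 0.0324]
tool_rot: [0.011, 0.985, -0.003, 0.173]
force: [0.5, -0.0, 0.3]
finger_gap: 0.005
```

```bash
python3 - <<'E'
from h import *
state()
for x in (-42,-40): goal(rk(x,0,33),88.6,tilt=[0,-20,0])
s=manip.snapshot("wrist");crop(s,"w9",150,180,350,330,4)
E
```

```text
t 7.625 tcp [572.7 167.5  32.4] jaw 88.66 z [ 0.341 -0.009 -0.94 ] F [ 0.5 -0.   0.3] gap 0.4 q [ 0.12  0.74  1.89 -0.29  0.18 -1.14]
shift [-2.4  0.1  0.3] rot [-0.03 -0.08  0.07]
shift [-4.3  0.1  1. ] rot [-0.03 -0.08  0.07]
```

>>> drive_tool --motion '[-1.5, 0, 0.5, 0, 0, 0, 0, -3, 0, 1, 0, 0, 0, 0, -3, 0, 1, 0, 0, 0, 0]'

```text
t: 8.05
tcp_pos: [0.5749, 0.1672, 0.0323]
tool_rot: [0.011, 0.985, -0.003, 0.172]
force: [-1.3, -1.0, 0.7]
finger_gap: -0.0
```

>>> drive_tool --motion '[-1, 0, 0.3, 0, 0, 0, 0, -2, 0, 0.7, 0, 0, 0, 0]'

```text
t: 8.3
tcp_pos: [0.5753, 0.167, 0.032]
tool_rot: [0.011, 0.985, -0.003, 0.17]
force: [-6.3, -0.0, 5.7]
finger_gap: -0.0
```

```bash
python3 - <<'E'
from h import *
state()
s=manip.snapshot("wrist");crop(s,"w9",150,180,350,330,4)
E
```

```text
t 8.3 tcp [575.3 167.   32. ] jaw 88.65 z [ 0.336 -0.01  -0.942] F [-6.3 -0.   5.7] gap -0.0 q [ 0.12  0.74  1.88 -0.27  0.19 -1.16]
```

View pics/w9.png

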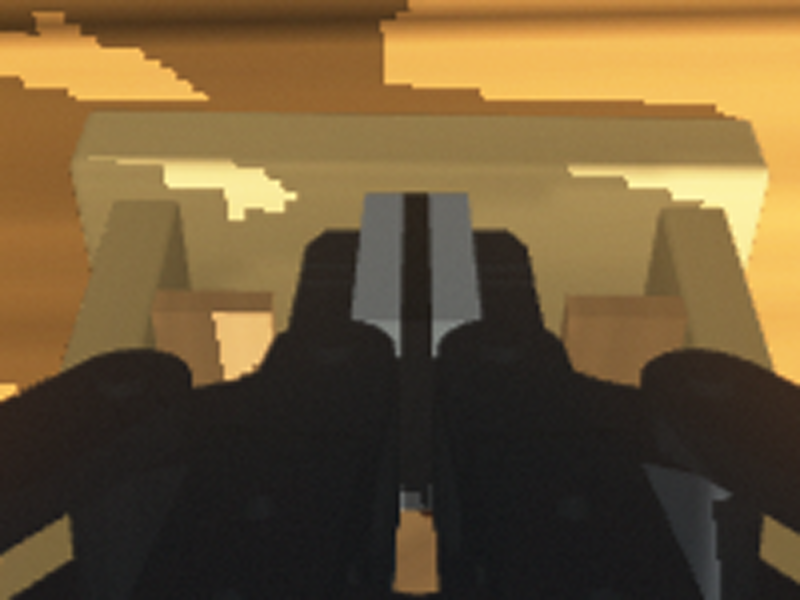

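>>> drive_tool --motion '[20, 0, -7, 0, 0, 0, 0, 40, 0, -30, 0, 0, 0, 0, 50, 0, -80, 0, 5, 0, 0, 50, 0, -140, 0, 15, 0, 0, 30, 0, -160, 0, 20, 0, 0, 30, 0, -160, 0, 20, 0, 0]'

```text
t: 9.1
tcp_pos: [0.499, 0.1697, 0.1766]
tool_rot: [0.012, 1.0, -0.0, 0.002]
force: [-0.1, -0.9, -0.1]
finger_gap: 0.003
```

```bash
python3 - <<'E'
from h import *
state()
s=manip.snapshot("wrist");cv2.imwrite("pics/w10.png",s["color"][:,:,::-1])
E
```

```text
t 9.1 tcp [499.  169.7 176.6] jaw 88.62 z [ 0.005 -0.    -1.   ] F [-0.1 -0.9 -0.1] gap 0.3 q [ 0.12  0.47  1.74 -0.    0.93 -1.43]
```

View pics/w10.png

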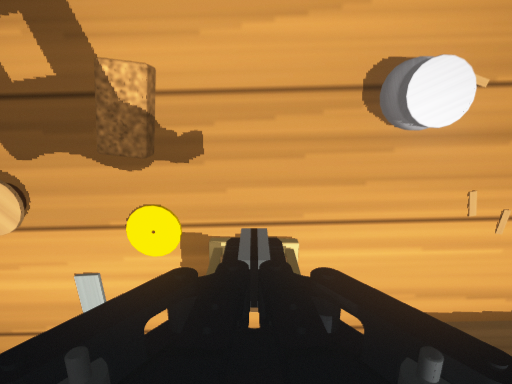

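>>> drive_tool --motion '[-3, -35, 0, 0, 0, 10, 85, -6, -70, 0, 0, 0, 20, 85, -9, -105, 0, 0, 0, 30, 85, -12, -140, 0, 0, 0, 40, 85, -15, -175, 5, 0, 0, 50, 85, -18, -210, 10, 0, 0, 60, 85, -21, -245, 15, 0, 0, 70, 85, -24, -277, 20, 0, 0, 80, 85]'

```text
t: 10.15
tcp_pos: [0.5159, -0.1094, 0.1556]
tool_rot: [0.654, 0.756, 0.001, 0.002]
force: [1.0, 0.4, 0.3]
finger_gap: 0.996
```

```bash
python3 - <<'E'
from h import *
state();goal([.524,-.110,.13],-1.4)
E
```

```text
t 10.15 tcp [ 515.9 -109.4  155.6] jaw 8.27 z [ 0.004 -0.001 -1.   ] F [1.  0.4 0.3] gap 85.0 q [-0.42  0.5   1.75  0.    0.88 -0.57]
shift [-1.7  7.9 25.7] rot [0.22 0.08 9.67]
```

>>> drive_tool --motion '[-1.5, 8, 20, 0.2, 0, 9.7, 85, -1.5, 8, 20, 0.2, 0, 9.7, 85, -1.5, 8, 20, 0.2, 0, 9.7, 85]'

```text
t: 10.52
tcp_pos: [0.5238, -0.1093, 0.1356]
tool_rot: [0.715, 0.699, -0.0, 0.0]
force: [-0.2, 0.3, -0.3]
finger_gap: 0.995
```

```bash
python3 - <<'E'
from h import *
state()
s=manip.snapshot("wrist");cv2.imwrite("pics/w11.png",s["color"][:,:,::-1])
import pickle;pickle.dump(s,open("w11.pkl","wb"))
E
```

```text
t 10.525 tcp [ 523.8 -109.3  135.6] jaw -1.26 z [ 0.    -0.001 -1.   ] F [-0.2  0.3 -0.3] gap 85.0 q [-0.41  0.55  1.75 -0.    0.85 -0.39]
```

View pics/w11.png

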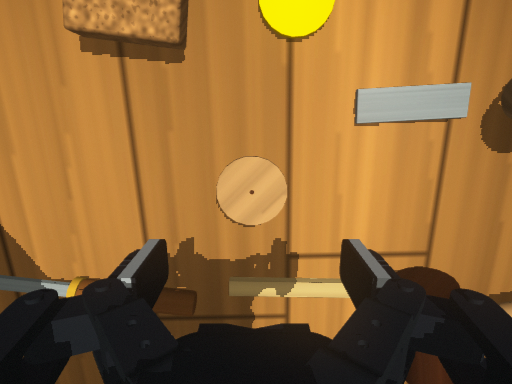

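>>> drive_tool --motion '[-55, 25, 0, 0, 0, 0, 85, -110, 50, 0, 0, 0, 0, 85, -165, 76, 0, 0, 0, 0, 85, -181, 80, 20, 0, 0, 0, 85, -181, 80, 20, 0, 0, 0, 85]'

```text
t: 11.2
tcp_pos: [0.5982, -0.2914, 0.1144]
tool_rot: [0.715, 0.699, -0.001, -0.002]
force: [-1.3, 1.2, -0.1]
finger_gap: 0.994
```

```bash
python3 - <<'E'
from h import *
state()
s=manip.snapshot("wrist");cv2.imwrite("pics/w12.png",s["color"][:,:,::-1])
import pickle;pickle.dump(s,open("w12.pkl","wb"))
E
```

```text
t 11.2 tcp [ 598.2 -291.4  114.4] jaw -1.29 z [-0.003  0.001 -1.   ] F [-1.3  1.2 -0.1] gap 84.9 q [-0.62  0.72  1.42 -0.    1.01 -0.6 ]
```

View pics/w12.png

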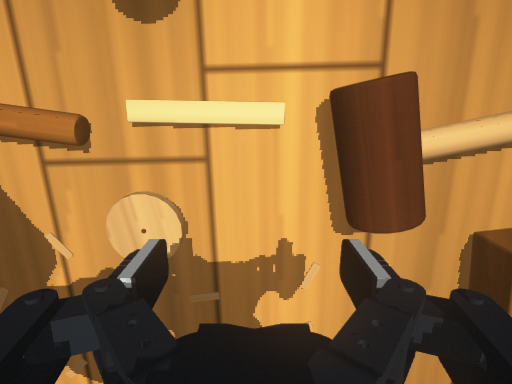

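```bash
python3 - <<'E'
from h import *
import pickle
s=pickle.load(open("w12.pkl","rb"));crop(s,"w12c",90,175,200,275,6)
E
```

```text
(no output)
```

View pics/w12c.png

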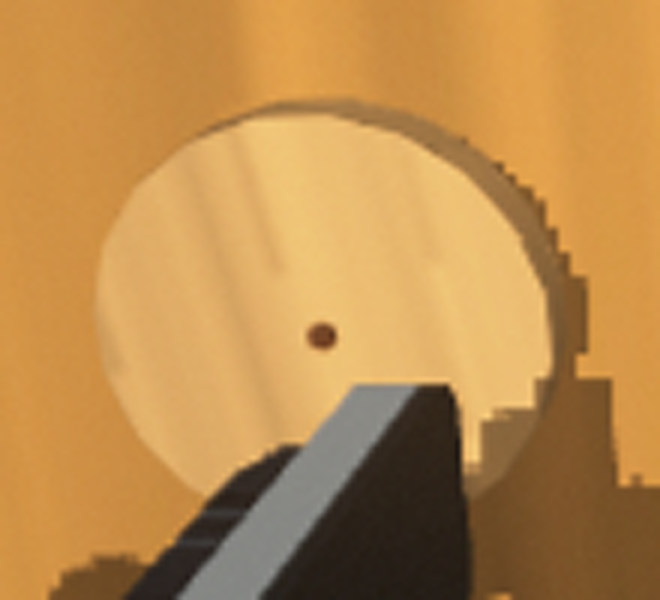

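```bash
cat > thick.py <<'E'
from h import *
import pickle
s=pickle.load(open("w12.pkl","rb"))
uc,vc=90+322/6-.5,175+335/6-.5
im0=cv2.resize(s["color"][175:275,90:200,::-1],None,fx=6,fy=6,interpolation=cv2.INTER_CUBIC)
out=[]
for T in (.006,.010):
    c=ray(s,uc,vc,.022+T);print(T,c)
    im=im0.copy();a=np.linspace(0,2*np.pi,200)
    for z,col in((.022+T,(0,0,255)),(.022,(255,0,0))):
        P=np.c_[c[0]+.032*np.cos(a),c[1]+.032*np.sin(a),0*a+z];u=proj(s,P)
        cv2.polylines(im,[np.int32((u+.5-[90,175])*6)],True,col,1)
    out.append(im[:,:400] if 0 else im[60:500,60:440+160])
cv2.imwrite("pics/thick.png",cv2.resize(np.hstack(out),None,fx=.72,fy=.72))
E
python3 thick.py
```

```text
0.006 [ 0.50337595 -0.31740497  0.028     ]
0.01 [ 0.50505806 -0.31576989  0.032     ]
```

View pics/thick.png

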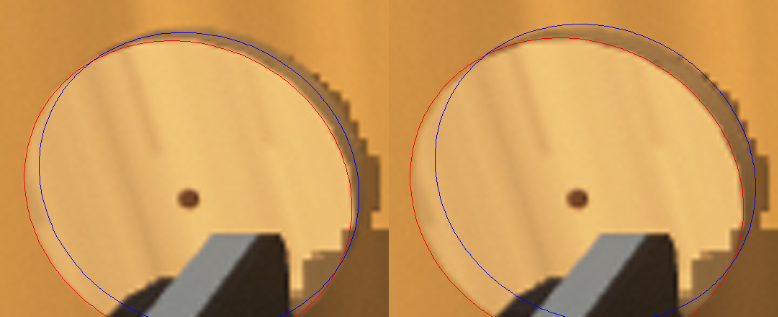

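```bash
python3 - <<'E'
from h import *
goal([.505,-.316,.09],-1.4);goal([.505,-.316,.007],-1.4)
E
```

```text
shift [-27.9 -92.6  25.3] rot [-0.17 -0.09  0.17]
shift [-28.  -92.4 108.3] rot [-0.17 -0.09  0.17]
```

>>> drive_tool --motion '[-14, -46, 0, -0.1, 0, 0, 85, -28, -92, 5, -0.2, -0.1, 0.2, 85, -28, -92.5, 25, -0.2, -0.1, 0.2, 85, -28, -92.5, 50, -0.2, -0.1, 0.2, 85, -28, -92.5, 55, -0.2, -0.1, 0.2, 85]'

```text
t: 11.88
tcp_pos: [0.5038, -0.3131, 0.0596]
tool_rot: [0.715, 0.699, 0.0, -0.002]
force: [0.3, -0.5, 0.7]
finger_gap: 0.996
```

```bash
python3 - <<'E'
from h import *
state()
s=manip.snapshot("wrist");cv2.imwrite("pics/w13.png",s["color"][:,:,::-1])
print(proj(s,[.505,-.316,.032]))
goal([.505,-.316,.007],-1.4)
E
```

```text
t 11.875 tcp [ 503.8 -313.1   59.6] jaw -1.32 z [-0.002  0.003 -1.   ] F [ 0.3 -0.5  0.7] gap 85.1 q [-0.74  0.72  1.64  0.    0.78 -0.72]
[[256.37036888 229.52043898]]
shift [-2.4  0.9 52.7] rot [-0.1  -0.12  0.08]
```

View pics/w13.png

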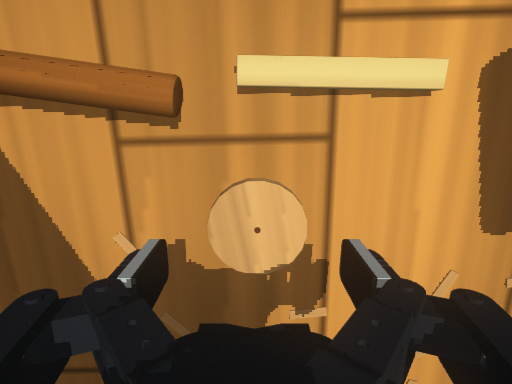

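>>> drive_tool --motion '[-2.5, 1, 20, -0.1, -0.1, 0.1, 85, -2.5, 1, 40, -0.1, -0.1, 0.1, 85, -2.5, 1, 53, -0.1, -0.1, 0.1, 85, -2.5, 1, 53, -0.1, -0.1, 0.1, 85, -2.5, 1, 53, -0.1, -0.1, 0.1, 55, -2.5, 1, 53, -0.1, -0.1, 0.1, 55, -2.5, 1, 53, -0.1, -0.1, 0.1, 55]' --force 30

```text
t: 12.8
tcp_pos: [0.5057, -0.3164, 0.008]
tool_rot: [0.716, 0.698, 0.0, 0.001]
force: [-0.6, 0.8, 5.9]
finger_gap: 0.738
```

```bash
python3 - <<'E'
from h import *
state()
s=manip.snapshot("wrist");cv2.imwrite("pics/w14.png",s["color"][:,:,::-1])
E
```

```text
t 12.8 tcp [ 505.7 -316.4    8. ] jaw -1.42 z [ 0.001 -0.001 -1.   ] F [-0.6  0.8  5.9] gap 63.0 q [-0.75  0.81  1.65  0.    0.68 -0.72]
```

View pics/w14.png

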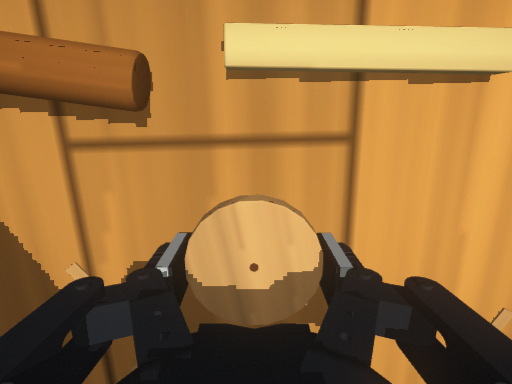

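>>> drive_tool --motion '[0, 0, -20, 0, 0, 0, 55, 0, 0, -55, 0, 0, 0, 55, 0, 0, -90, 0, 0, 0, 55, 20, 0, -95, 0, 0, 0, 55, 60, 0, -95, 0, 0, 0, 55, 110, 0, -95, 0, 0, 0, 55, 165, 0, -95, 0, 0, 0, 55, 220, 0, -95, 0, 0, 0, 55]'

```text
t: 13.85
tcp_pos: [0.5097, -0.0936, 0.1023]
tool_rot: [0.716, 0.698, -0.0, -0.0]
force: [0.4, -0.6, 0.0]
finger_gap: 0.731
```

```bash
python3 - <<'E'
from h import *
state()
s=manip.snapshot("wrist");cv2.imwrite("pics/w15.png",s["color"][:,:,::-1])
goal(rk(-110,0,100),-1.4);goal(rk(-110,0,48),-1.4)
E
```

```text
t 13.85 tcp [509.7 -93.6 102.3] jaw -1.44 z [-0.  0. -1.] F [ 0.4 -0.6  0. ] gap 62.5 q [-0.4   0.59  1.81  0.    0.74 -0.37]
shift [255.8  -5.5   3.4] rot [-0.3  -0.3   0.18]
shift [255.5  -5.2  55.4] rot [-0.3  -0.3   0.18]
```

View pics/w15.png

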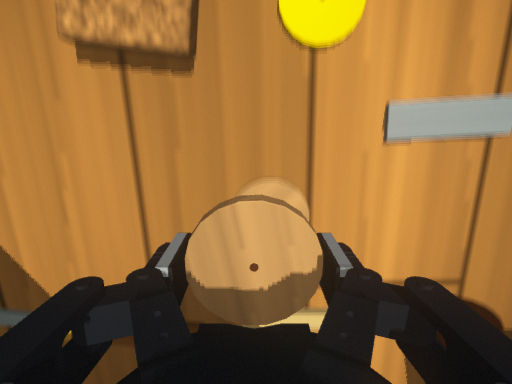

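Held firmly. On to the rack front.

>>> drive_tool --motion '[55, -1, 0, 0, 0, 0, 55, 110, -2, 0, 0, 0, 0, 55, 165, -3, 0, 0, 0, 0, 55, 215, -4, 0, 0, 0, 0, 55, 250, -5, 5, -0.2, -0.2, 0, 55, 255.5, -5, 25, -0.3, -0.3, 0.2, 55, 255.5, -5, 45, -0.3, -0.3, 0.2, 55, 255.5, -5, 54, -0.3, -0.3, 0.2, 55]'

```text
t: 14.9
tcp_pos: [0.5052, 0.1697, 0.0481]
tool_rot: [0.715, 0.699, -0.001, -0.001]
force: [1.1, -0.7, -0.8]
finger_gap: 0.734
```

```bash
python3 - <<'E'
from h import *
state()
s=manip.snapshot("wrist");cv2.imwrite("pics/w16.png",s["color"][:,:,::-1])
s=manip.snapshot("scene");crop(s,"s16",230,120,370,230,5)
E
```

```text
t 14.9 tcp [505.2 169.7  48.1] jaw -1.37 z [-0.004 -0.    -1.   ] F [ 1.1 -0.7 -0.8] gap 62.7 q [0.11 0.69 1.8  0.   0.65 0.14]
```

View pics/w16.png

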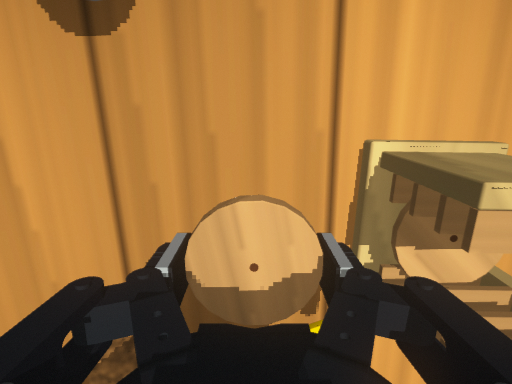

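View pics/s16.png

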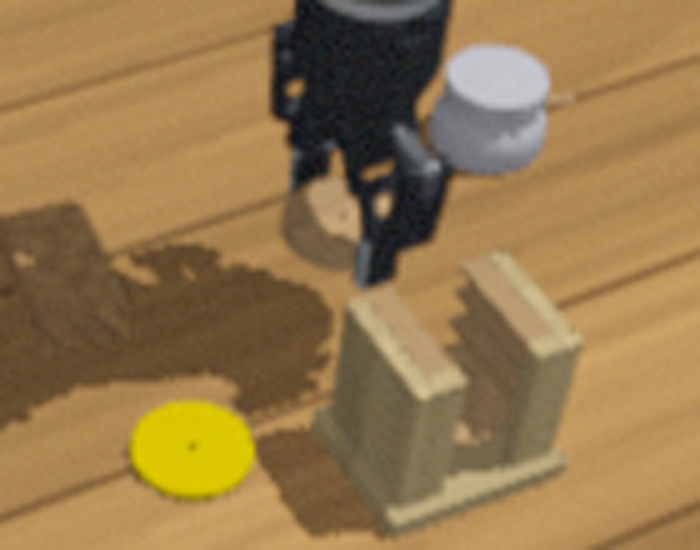

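```bash
cat >> h.py <<'E'
def inrk(d):
    c,q=np.cos(RA),np.sin(RA);e=np.array(d[:2])-[RX,RY];return np.round([1e3*(c*e[0]+q*e[1]),1e3*(-q*e[0]+c*e[1])],1)
E
python3 - <<'E'
from h import *
st=state()
s=manip.snapshot("wrist");im=s["color"]
def pit(u,v,r=6):
    g=im[v-r:v+r+1,u-r:u+r+1].astype(float).sum(2);w=np.clip(np.median(g)*.75-g,0,None);yy,xx=np.mgrid[v-r:v+r+1,u-r:u+r+1];return (w*xx).sum()/w.sum(),(w*yy).sum()/w.sum()
a=pit(453,238);b=pit(254,267);print(a,b)
print("low",inrk(ray(s,*a,.042)));print("held",inrk(ray(s,*b,st["tcp_pos"][2]+.024)),inrk(st["tcp_pos"]))
E
```

```text
t 15.0 tcp [505.8 169.2  48.4] jaw -1.42 z [-0.003 -0.    -1.   ] F [-0.  -0.1 -0.7] gap 62.9 q [0.11 0.69 1.8  0.   0.65 0.14]
(np.float64(452.4217360369975), np.float64(237.1348274635361)) (np.float64(253.57271600084675), np.float64(267.0873378292558))
low [-1.6  1.5]
held [-1.116e+02  1.000e-01] [-111.2   -0. ]
```

>>> drive_tool --motion '[0, 20, 1, 0, 0, 0, 55, 0, 40, 1, 0, 0, 0, 55, 0, 60, 1, 0, 0, 0, 55, 0, 60, 1, 0, 0, 0, 55]'

```text
t: 15.55
tcp_pos: [0.5687, 0.1673, 0.049]
tool_rot: [0.716, 0.698, 0.001, 0.001]
force: [-0.3, 0.2, 0.6]
finger_gap: 0.736
```

```bash
python3 - <<'E'
from h import *
state()
s=manip.snapshot("wrist");cv2.imwrite("pics/w17.png",s["color"][:,:,::-1])
E
```

```text
t 15.55 tcp [568.7 167.3  49. ] jaw -1.49 z [ 0.002  0.    -1.   ] F [-0.3  0.2  0.6] gap 62.8 q [ 0.1   0.74  1.65 -0.    0.75  0.12]
```

View pics/w17.png

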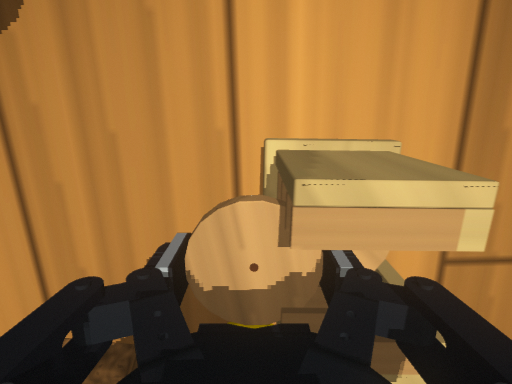

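>>> drive_tool --motion '[0, 15, 2, 0, 0, 0, 55, 0, 30, 2, 0, 0, 0, 55, 0, 38, 2, 0, 0, 0, 55, 0, 38, 2, 0, 0, 0, 55]'

```text
t: 16.1
tcp_pos: [0.6052, 0.1663, 0.0465]
tool_rot: [0.716, 0.698, -0.0, -0.0]
force: [0.0, 0.4, -0.2]
finger_gap: 0.73
```

>>> drive_tool --motion '[0, 3, 1, 0, 0, 0, 55, 0, 5, 1, 0, 0, 0, 55, 0, 5, 1, 0, 0, 0, 55]'

```text
t: 16.48
tcp_pos: [0.6101, 0.1662, 0.0455]
tool_rot: [0.716, 0.698, -0.0, -0.0]
force: [0.1, -0.3, -0.4]
finger_gap: 0.738
```

```bash
python3 - <<'E'
from h import *
state()
s=manip.snapshot("wrist");cv2.imwrite("pics/w18.png",s["color"][:,:,::-1])
E
```

```text
t 16.475 tcp [610.1 166.2  45.5] jaw -1.48 z [-0.001 -0.    -1.   ] F [ 0.1 -0.3 -0.4] gap 63.1 q [0.09 0.78 1.54 0.   0.82 0.12]
```

View pics/w18.png

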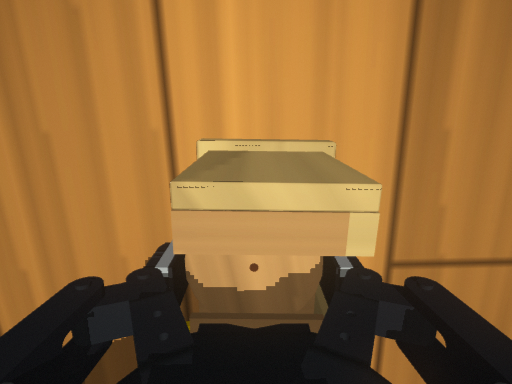

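>>> drive_tool --motion '[0, 3, 0.5, 0, 0, 0, 55, 0, 4.5, 0.5, 0, 0, 0, 55, 0, 4.5, 0.5, 0, 0, 0, 55]'

```text
t: 16.9
tcp_pos: [0.6147, 0.1661, 0.045]
tool_rot: [0.716, 0.698, -0.0, -0.0]
force: [0.6, 0.7, -0.2]
finger_gap: 0.738
```

>>> drive_tool --motion '[0, 1, 0, 0, 0, 0, 55, 0, 2, 0, 0, 0, 0, 55]'

```text
t: 17.15
tcp_pos: [0.6168, 0.166, 0.045]
tool_rot: [0.716, 0.698, -0.0, -0.0]
force: [-0.4, 0.4, -0.5]
finger_gap: 0.739
```

>>> drive_tool --motion '[0, 1, 0, 0, 0, 0, 55, 0, 1.5, 0, 0, 0, 0, 55]'

```text
t: 17.4
tcp_pos: [0.6173, 0.166, 0.0448]
tool_rot: [0.716, 0.698, -0.001, -0.001]
force: [-3.4, -0.1, 0.7]
finger_gap: 0.731
```

```bash
python3 - <<'E'
from h import *
state()
s=manip.snapshot("wrist");crop(s,"w19",160,130,360,330,3)
E
```

```text
t 17.4 tcp [617.3 166.   44.8] jaw -1.47 z [-0.003 -0.    -1.   ] F [-3.4 -0.1  0.7] gap 62.4 q [0.09 0.79 1.52 0.   0.84 0.11]
```

View pics/w19.png

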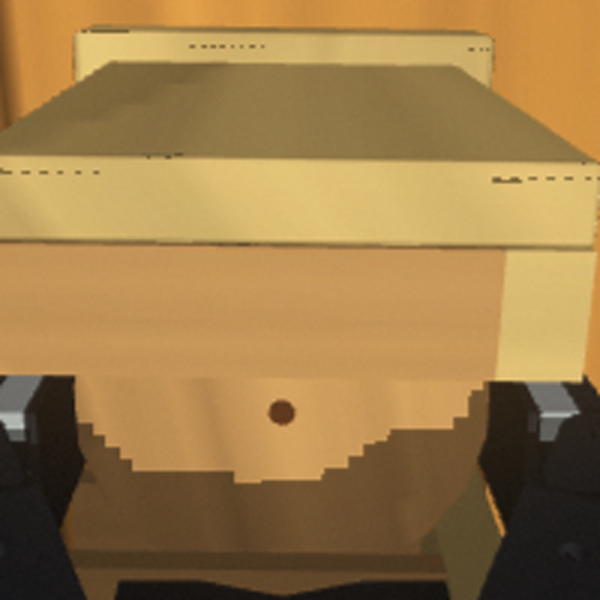

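>>> drive_tool --motion '[0, -0.5, 0.3, 0, 0, 0, 70, 0, -0.5, 0, 0, 0, 0, 78, 0, -0.5, 0, 0, 0, 0, 78, 0, -0.5, -10, 0, 0, 0, 78, 0, -0.5, -40, 0, 0, 0, 78, 0, -0.5, -80, 0, 0, 0, 78, 0, -0.5, -90, 0, 0, 0, 78]'

```text
t: 18.32
tcp_pos: [0.6192, 0.1662, 0.1384]
tool_rot: [0.716, 0.698, 0.002, 0.001]
force: [0.1, -0.6, 0.4]
finger_gap: 0.912
```

```bash
python3 - <<'E'
from h import *
state()
s=manip.snapshot("wrist");cv2.imwrite("pics/w20.png",s["color"][:,:,::-1])
E
```

```text
t 18.325 tcp [619.2 166.2 138.4] jaw -1.47 z [ 0.004  0.    -1.   ] F [ 0.1 -0.6  0.4] gap 77.8 q [0.09 0.66 1.47 0.   1.01 0.11]
```

View pics/w20.png

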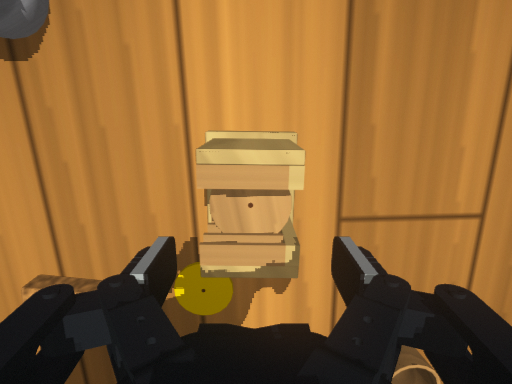

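```bash
python3 - <<'E'
from h import *
import pickle
s=manip.snapshot("wrist");im=s["color"]
def pit(im,u,v,r=5):
    g=im[v-r:v+r+1,u-r:u+r+1].astype(float).sum(2);w=np.clip(np.median(g)*.75-g,0,None);yy,xx=np.mgrid[v-r:v+r+1,u-r:u+r+1];return (w*xx).sum()/w.sum(),(w*yy).sum()/w.sum()
a=pit(im,251,205);print(a,inrk(ray(s,*a,.068)))
s=pickle.load(open("w11.pkl","rb"));a=pit(s["color"],252,191);c=ray(s,*a,.028);print(a,c)
goal([c[0],c[1],.13],-1.4);goal([c[0],c[1],.06],-1.4)
E
```

```text
(np.float64(250.72681854516387), np.float64(204.6544764188649)) [-0.4 -0.4]
(np.float64(251.506346788525), np.float64(191.75374460522974)) [ 0.52151996 -0.10941286  0.028     ]
shift [-277.9  -89.4    6.5] rot [ 0.04 -0.01 -0.07]
shift [-277.9  -89.4   76.5] rot [ 0.04 -0.01 -0.07]
```

>>> drive_tool --motion '[-50, -16, 0, 0, 0, 0, 80, -100, -32, 0, 0, 0, 0, 85, -150, -48, 0, 0, 0, 0, 85, -200, -64, 0, 0, 0, 0, 85, -250, -80, 0, 0, 0, 0, 85, -278, -89.5, 20, 0, 0, 0, 85, -278, -89.5, 60, 0, 0, 0, 85, -278, -89.5, 75, 0, 0, 0, 85]'

```text
t: 19.42
tcp_pos: [0.519, -0.1091, 0.0587]
tool_rot: [0.717, 0.698, -0.001, -0.003]
force: [0.9, 0.8, -0.8]
finger_gap: 0.992
```

```bash
python3 - <<'E'
from h import *
state()
c=[ 0.5215, -0.1094]
s=manip.snapshot("wrist");cv2.imwrite("pics/w21.png",s["color"][:,:,::-1])
print(proj(s,[*c,.028]));goal([*c,.003],-1.4)
E
```

```text
t 19.425 tcp [ 519.  -109.1   58.7] jaw -1.54 z [-0.005  0.003 -1.   ] F [ 0.9  0.8 -0.8] gap 84.7 q [-0.42  0.67  1.8   0.    0.67 -0.39]
[[258.33720284 223.85025168]]
shift [-0.9  2.9 54.9] rot [-0.35 -0.17 -0.1 ]
```

View pics/w21.png

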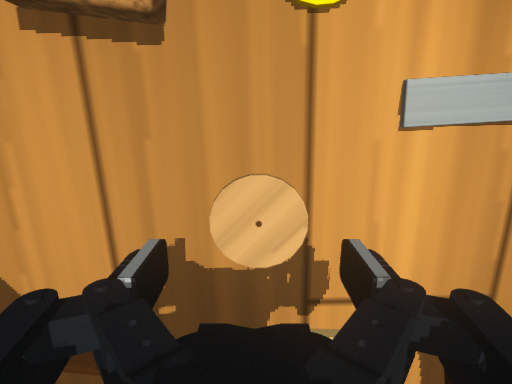

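>>> drive_tool --motion '[-1, 3, 15, -0.3, -0.2, -0.1, 85, -1, 3, 35, -0.3, -0.2, -0.1, 85, -1, 3, 49, -0.3, -0.2, -0.1, 85, -1, 3, 49, -0.3, -0.2, -0.1, 85, -1, 3, 49, -0.3, -0.2, -0.1, 55, -1, 3, 49, -0.3, -0.2, -0.1, 55, -1, 3, 49, -0.3, -0.2, -0.1, 55]' --force 30

```text
t: 20.35
tcp_pos: [0.5221, -0.1096, 0.0099]
tool_rot: [0.716, 0.698, -0.0, 0.001]
force: [-0.3, 1.4, 6.2]
finger_gap: 0.728
```

```bash
python3 - <<'E'
from h import *
state()
E
```

```text
t 20.35 tcp [ 522.1 -109.6    9.9] jaw -1.41 z [ 0.001 -0.001 -1.   ] F [-0.3  1.4  6.2] gap 62.2 q [-0.42  0.77  1.81 -0.    0.57 -0.39]
```

>>> drive_tool --motion '[0, 0, -20, 0, 0, 0, 55, 0, 0, -60, 0, 0, 0, 55, 20, 0, -90, 0, 0, 0, 55, 70, -5, -95, 0, 0, 0, 55, 120, -10, -95, 0, 0, 0, 55, 175, -15, -95, 0, 0, 0, 55, 230, -20, -95, 0, 0, 0, 55, 270, -25, -95, 0, 0, 0, 55]'

```text
t: 21.35
tcp_pos: [0.5033, 0.1631, 0.1048]
tool_rot: [0.715, 0.699, 0.0, 0.001]
force: [0.8, 0.2, 0.1]
finger_gap: 0.731
```

```bash
python3 - <<'E'
from h import *
state()
s=manip.snapshot("wrist");cv2.imwrite("pics/w22.png",s["color"][:,:,::-1])
goal(rk(-112,0,69),-1.4)
E
```

```text
t 21.35 tcp [503.3 163.1 104.8] jaw -1.33 z [ 0.001 -0.001 -1.   ] F [0.8 0.2 0.1] gap 62.4 q [ 0.1   0.59  1.78 -0.    0.77  0.13]
shift [ 2.4  2.6 35.9] rot [ 0.05 -0.08  0.18]
```

View pics/w22.png

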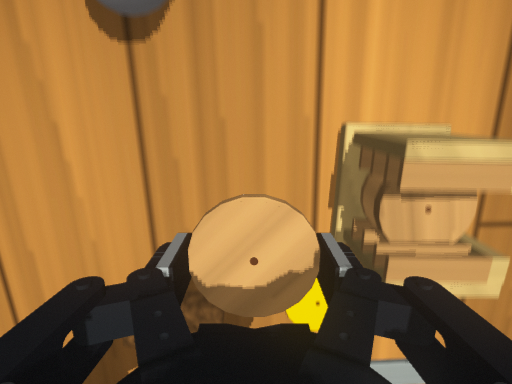

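>>> drive_tool --motion '[2.5, 2.5, 20, 0, 0, 0.2, 55, 2.5, 2.5, 35, 0, 0, 0.2, 55, 2.5, 2.5, 36, 0, 0, 0.2, 55, 2.5, 2.5, 36, 0, 0, 0.2, 55]'

```text
t: 21.9
tcp_pos: [0.5051, 0.1686, 0.0689]
tool_rot: [0.716, 0.698, 0.001, -0.0]
force: [0.1, -0.1, 0.1]
finger_gap: 0.728
```

```bash
python3 - <<'E'
from h import *
st=state()
s=manip.snapshot("wrist");cv2.imwrite("pics/w23.png",s["color"][:,:,::-1])
s2=manip.snapshot("scene");crop(s2,"s23",230,120,370,230,5)
st=state()
print(inrk(st["tcp_pos"]));goal(rk(-45,0,69),-1.4);goal(rk(0,0,69),-1.4)
E
```

```text
t 21.9 tcp [505.1 168.6  68.9] jaw -1.47 z [ 0.001  0.001 -1.   ] F [ 0.1 -0.1  0.1] gap 62.1 q [0.11 0.66 1.79 0.   0.69 0.14]
t 22.0 tcp [505.5 168.8  69.3] jaw -1.47 z [ 0.002  0.001 -1.   ] F [ 0.9 -0.6  0.9] gap 62.4 q [0.11 0.66 1.79 0.   0.69 0.14]
[-111.6   -0.4]
shift [ 0.5 66.6  0.4] rot [ 0.1  -0.08 -0.07]
shift [  0.5 111.6   0.5] rot [ 0.1  -0.08 -0.07]
```

View pics/w23.png

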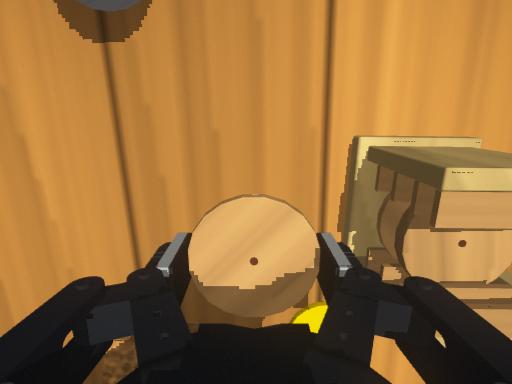

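View pics/s23.png

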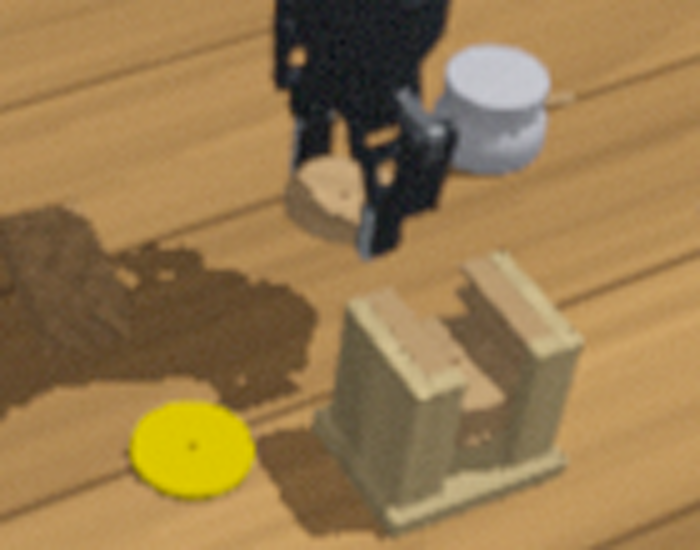

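>>> drive_tool --motion '[0.3, 20, 0.3, 0, 0, 0, 55, 0.5, 40, 0.5, 0, 0, 0, 55, 0.5, 58, 1, 0, 0, 0, 55, 0.5, 58, 1, 0, 0, 0, 55]'

```text
t: 22.5
tcp_pos: [0.5653, 0.1674, 0.0691]
tool_rot: [0.716, 0.698, 0.002, 0.001]
force: [-1.0, -0.1, -1.0]
finger_gap: 0.731
```

```bash
python3 - <<'E'
from h import *
st=state()
s=manip.snapshot("wrist");cv2.imwrite("pics/w24.png",s["color"][:,:,::-1])
print(inrk(st["tcp_pos"]))
E
```

```text
t 22.5 tcp [565.3 167.4  69.1] jaw -1.52 z [ 0.005  0.002 -1.   ] F [-1.  -0.1 -1. ] gap 62.4 q [0.1  0.7  1.65 0.   0.78 0.12]
[-51.7  -0.3]
```

View pics/w24.png

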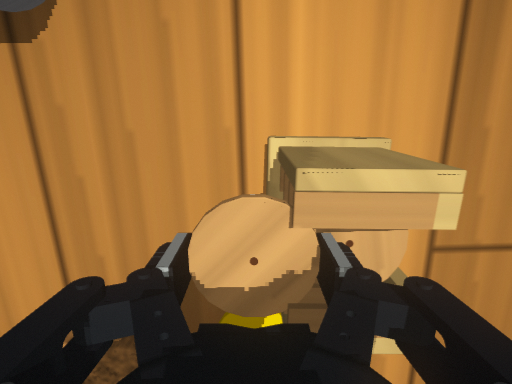

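Entering under the cap cleanly. Continue.

>>> drive_tool --motion '[0, 15, 0, -0.1, 0, 0, 55, 0, 30, 0.3, -0.2, 0, 0, 55, 0, 40, 0.5, -0.2, 0, 0, 55, 0, 43, 0.5, -0.2, 0, 0, 55, 0, 43, 0.5, -0.2, 0, 0, 55]'

```text
t: 23.18
tcp_pos: [0.6064, 0.1664, 0.0681]
tool_rot: [0.716, 0.698, 0.002, 0.001]
force: [-1.2, -0.2, -0.2]
finger_gap: 0.728
```

```bash
python3 - <<'E'
from h import *
st=state()
s=manip.snapshot("wrist");cv2.imwrite("pics/w25.png",s["color"][:,:,::-1])
print(inrk(st["tcp_pos"]))
E
```

```text
t 23.175 tcp [606.4 166.4  68.1] jaw -1.51 z [ 0.005  0.001 -1.   ] F [-1.2 -0.2 -0.2] gap 62.2 q [0.09 0.74 1.55 0.   0.85 0.12]
[-10.6  -0.4]
```

View pics/w25.png

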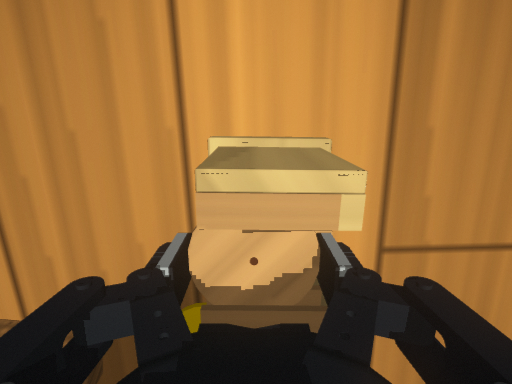

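>>> drive_tool --motion '[0, 5, 0, -0.2, 0, 0, 55, 0, 9, 0.3, -0.2, 0, 0, 55, 0, 9, 0.5, -0.2, 0, 0, 55]'

```text
t: 23.6
tcp_pos: [0.6156, 0.1661, 0.0677]
tool_rot: [0.716, 0.698, 0.004, 0.003]
force: [-0.5, 0.6, 0.1]
finger_gap: 0.732
```

>>> drive_tool --motion '[0, 1, 0.2, 0, 0, 0, 55, 0, 2, 0.2, 0, 0, 0, 55]'

```text
t: 23.85
tcp_pos: [0.6173, 0.1661, 0.0675]
tool_rot: [0.716, 0.698, 0.003, 0.002]
force: [-0.9, 0.0, -0.3]
finger_gap: 0.722
```

>>> drive_tool --motion '[0, 0.7, 0.2, 0, 0, 0, 55, 0, 1.2, 0.2, 0, 0, 0, 55]'

```text
t: 24.1
tcp_pos: [0.6176, 0.166, 0.0672]
tool_rot: [0.716, 0.698, 0.002, 0.002]
force: [-2.3, 0.4, 2.3]
finger_gap: 0.726
```

```bash
python3 - <<'E'
from h import *
st=state()
s=manip.snapshot("wrist");crop(s,"w26",160,130,360,330,3)
print(inrk(st["tcp_pos"]))
E
```

```text
t 24.1 tcp [617.6 166.   67.2] jaw -1.5 z [ 0.006  0.001 -1.   ] F [-2.3  0.4  2.3] gap 62.0 q [0.09 0.75 1.52 0.   0.87 0.11]
[ 0.6 -0.5]
```

View pics/w26.png

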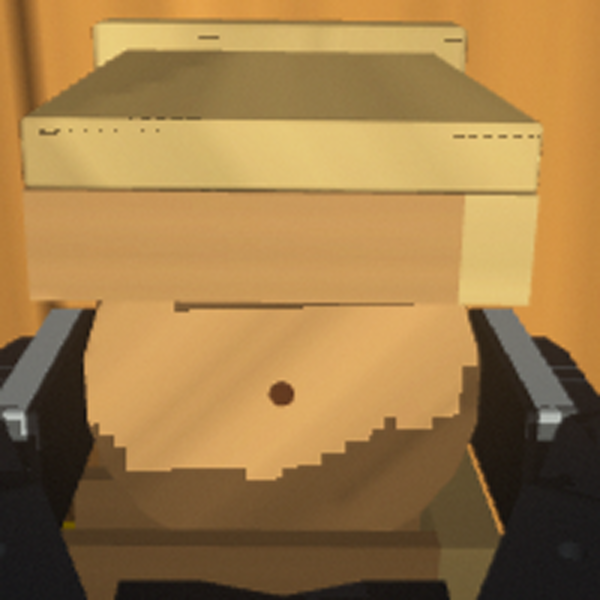

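>>> drive_tool --motion '[0, -0.7, 0, 0, 0, 0, 70, 0, -0.7, 0, 0, 0, 0, 78, 0, -0.7, 0, 0, 0, 0, 78, 0, -0.7, -10, 0, 0, 0, 78, 0, -0.7, -40, 0, 0, 0, 78, 0, -0.7, -70, 0, 0, 0, 78, 0, -0.7, -75, 0, 0, 0, 78]'

```text
t: 25.02
tcp_pos: [0.6184, 0.1662, 0.1451]
tool_rot: [0.716, 0.698, 0.005, 0.004]
force: [-0.8, 0.4, -0.1]
finger_gap: 0.911
```

```bash
python3 - <<'E'
from h import *
st=state()
s=manip.snapshot("wrist");im=s["color"];cv2.imwrite("pics/w27.png",im[:,:,::-1])
crop(s,"w27c",180,110,330,290,4)
goal(rk(-115,20,190),-1.4)
E
```

```text
t 25.025 tcp [618.4 166.2 145.1] jaw -1.5 z [ 0.012  0.002 -1.   ] F [-0.8  0.4 -0.1] gap 77.8 q [0.09 0.64 1.48 0.   1.01 0.11]
shift [  20.3 -115.2  -46.8] rot [ 0.57 -0.09 -0.1 ]
```

View pics/w27c.png

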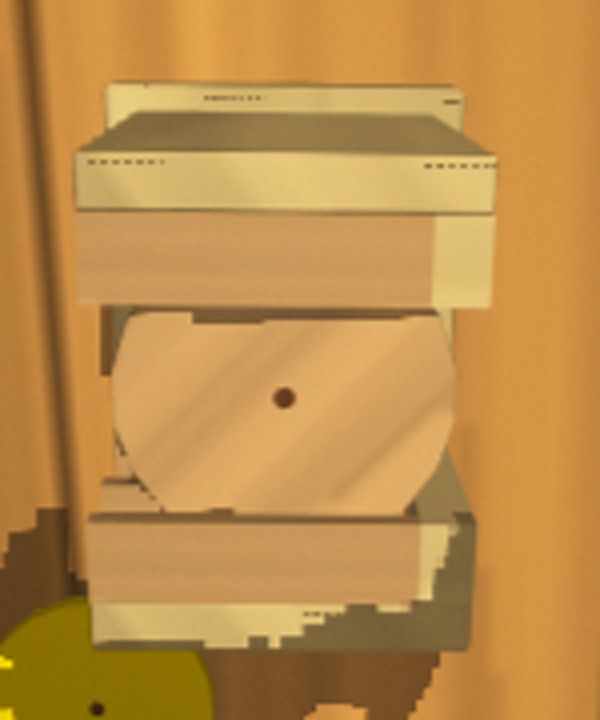

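>>> drive_tool --motion '[10, -50, -10, 0, 0, 0, 78, 20, -100, -10, -5, 0, 0, 78, 20, -130, -10, -12, 0, 0, 60, 20, -140, 0, -20, 0, 0, 60, 20, -140, 0, -25, 0, 0, 60, 20, -140, 0, -25, 0, 0, 60]'

```text
t: 25.82
tcp_pos: [0.4754, 0.1897, 0.1414]
tool_rot: [0.698, 0.681, 0.154, 0.157]
force: [1.0, 0.4, 0.5]
finger_gap: 0.701
```

```bash
python3 - <<'E'
from h import *
st=state()
s=manip.snapshot("wrist");im=s["color"];cv2.imwrite("pics/w28.png",im[:,:,::-1])
import pickle;pickle.dump(s,open("w28.pkl","wb"))
E
```

```text
t 25.825 tcp [475.4 189.7 141.4] jaw -1.42 z [ 0.428 -0.01  -0.904] F [1.  0.4 0.5] gap 59.9 q [ 0.22  0.46  2.1  -0.62  0.18  0.83]
```

View pics/w28.png

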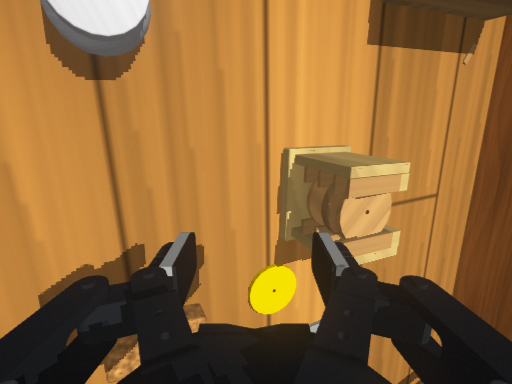

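```bash
cat > ov.py <<'E'
from h import *
import pickle,sys
s=pickle.load(open(sys.argv[1],"rb"));u0,v0,u1,v1,k=map(int,sys.argv[2:7])
im=cv2.resize(s["color"][v0:v1,u0:u1,::-1],None,fx=k,fy=k,interpolation=cv2.INTER_CUBIC);im2=im.copy()
a=np.linspace(0,2*np.pi,300)
for z,col in((36,(255,0,0)),(42,(255,0,0)),(58,(0,160,0)),(68,(0,160,0)),(79,(0,0,255)),(85,(0,0,255))):
    u=np.vstack([proj(s,rk(32*np.cos(t),32*np.sin(t),z)) for t in a])
    cv2.polylines(im2,[np.int32((u+.5-[u0,v0])*k)],True,col,1)
cv2.imwrite("pics/"+sys.argv[7],np.hstack([im,im2]))
E
python3 ov.py w28.pkl 275 135 415 265 ov28.png 2>/dev/null || python3 ov.py w28.pkl 275 135 415 265 3 ov28.png
python3 - <<'E'
from h import *
import pickle
s=pickle.load(open("w28.pkl","rb"));print(inrk(ray(s,367.3,212,.085)))
E
```

```text
[ 0.8 -0.7]
```

View pics/ov28.png

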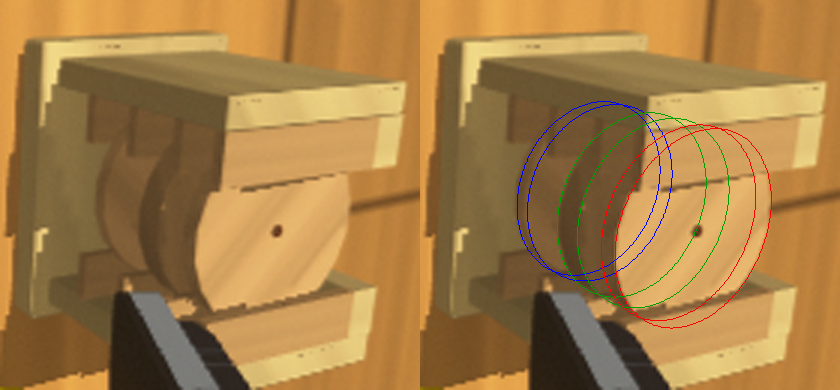

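```bash
python3 - <<'E'
from h import *
a=cv2.imread("pics/top0.png");s=manip.snapshot("top");b=s["color"][:,:,::-1]
cv2.imwrite("pics/topcmp.png",cv2.resize(np.hstack([a[90:370,120:390],b[90:370,120:390]]),None,fx=1.45,fy=1.45))
st=state()
E
```

```text
t 25.925 tcp [476.4 189.7 141.7] jaw -1.46 z [ 0.428 -0.01  -0.904] F [-0.1  0.1 -0.6] gap 59.9 q [ 0.22  0.46  2.1  -0.61  0.18  0.83]
```

View pics/topcmp.png

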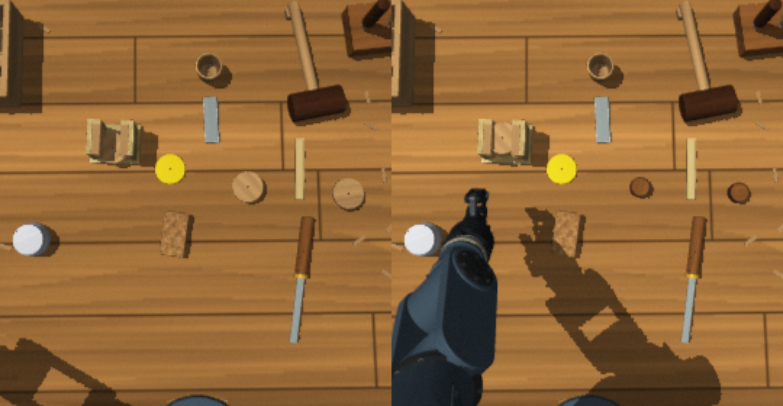

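The before and after top views show no change in any bystander or in the yellow disc. Both stumps are empty and the rack is full, so I'm handing the job in.

```bash
python3 -c "
from station import manip
print(manip.sign_off())"
```

```text
the job is handed in; nothing more can be done
None
```

All three discs are in the rack and the job is handed in at about 26 s of the 67 s; no verdict was reported. I pushed the sticking-out disc home in the lowest slot. The thick disc went into the middle slot and the thin disc into the top slot, each slid in until I felt it touch the back posts.

**Final positions:** measured by wrist camera in the rack frame.

| Disc | Front to back (mm) | Sideways (mm) |
|---|---|---|
| Low | -1.6 | 1.5 |
| Thick | -0.4 | -0.4 |
| Thin | 0.8 | -0.7 |

The limits are 6 mm front to back and 8 mm sideways. In the last wrist picture, the model outlines of all three discs at home matched what was there, lying flat. I measured the low and thick discs before the thin one went in; after that I only checked them against those outlines.

**What disagreed or went wrong:**
- **Low disc:** the first push stopped about 7 mm short, apparently because the gripper's knuckles touched the rack caps (about 10 N). A second push with the tool tilted 20° brought it home.
- **Camera fits:** the three cameras put the rack about 3 mm apart front to back. I used an average of 617 mm, and the contact with the posts at 617.3 and 617.6 mm agreed with it.

**Bystanders:** before and after top views show the bystanders and the yellow disc where they started. The arm was clear of everything at hand-in.

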